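# Re-spring the stripper fixture and set its cam

### The arm

A 6-joint arm with a two-finger parallel gripper is mounted at the origin on the work surface. World frame = base frame: x ahead of the robot, y to its left, z up, the work surface at z = 0. Lengths are in m, angles in rad, forces in N, time in s.
With the tool pointing down it reaches from about 0.4 to 0.825 m from the base axis. Payload 7 kg.
Tool frame: the origin (TCP) lies on the centre line of the jaws, within the pads' length; the fingertips stand 22 mm ahead of it and the grasp point (between the pads) lies 3 mm ahead of it; z points along the fingers, y is the line along which they close (so a half turn about z gives the same grasp; the last joint's range is limited). The gripper opens to 88 mm and grips with 3 to 60 N. Pads are 19 mm wide; open, the fingers measure 130 mm over their backs; the gripper's body (78 mm by 193 mm) begins 47 mm behind the grasp point.
Start: joints at [1.491, 0.359, 0.012, 0, -1.224, -0.288], TCP at [0.243, 0.63, 0.249] pointing down, gripper open.
Joint ranges: [-3.07, 3.07], [-1.43, 2.12], [-1.02, 1.25], [-3.03, 1.67], [-3.05, -0], [-3.03, 3.03]. Speed limits (rad/s): [2.39, 2.39, 3.01, 3.14, 3.14, 3.14].

### API

Orientations are given as [roll, pitch, yaw] about the fixed x, y, z axes, in that order (R = Rz(yaw) Ry(pitch) Rx(roll)).
In Python, from station import monitor, viewer, order gives the robot as it stands. The module is installed in compiled form; this text tells all that it offers.
- The arm moves only by the tool servo_tool, never from a script. Its argument "targets" is a list of rows, each an object with "angular": the turn, a rotation vector about the tool's x, y, z in degrees, a list of three; "xyz": the shift along the tool's x, y, z in cm, a list of three; "claw": the finger opening in cm, from 0 to 8.76. A call has 1 to 20 rows; each row shifts and turns the commanded pose from where the row before left it, along the tool's axes as they then stand; what a row does not reach is not made up. A row lasts 1/10 s, in which the tool goes at most 50 mm and 8.59 degrees, less where a joint would pass 70% of its speed; a pose out of reach is approached as far as the arm can. A call is refused whole if a number of a shift passes 5 or a number of a turn 8.59, either way. A call with a gripper value outside its range is refused whole. The fingers move at their own pace and stop on an object; "force" is the grip in N (left out, the last holds). Time passes only in rows, so rows that do not move let the fingers close. It gives the time, the measured TCP pose, the force, the opening and the grip force at its end, in the units of the state.
- monitor.get_state(): the state, without advancing time (a new reading comes with each control period).
- viewer.grab_frame(name): name is "side" or "top" or "wrist"; returns a dict with "color" (420x560x3 uint8, blue, green, red), "fovy" (degrees; the focal length in pixels is half the picture's height over the tangent of half this angle, whatever the lens; pixels are square), "cx", "cy" (the principal point, pixels), "k1" (the pictures are not rectified: a ray, as slopes to the right and down, at radius r is drawn at 1 + k1 r^2 times it, then the intrinsics apply), "R" (3x3) and "t" (3): a world point X has camera coordinates R X + t. Camera axes: x right, y down, z forward; pixel columns grow to the right and rows downward; lengths in m; the calibration is good to about 2 mm. A picture is of the moment at which its call begins. There is no depth.
- order.job_done(): hands the job in; it is judged then, once.
The state is a dict: "t": time; "q": joint angles; "qd": joint speeds; "joint_efforts": joint torques, N m; "eef_pos": TCP position; "ee_rot": TCP orientation; "force": force on the tool from outside, world axes, zero at the start; "moment": the same for the moment, N m; "width": finger opening in m; "gripper_force": force on a finger pad.
Only numpy, scipy, OpenCV 4.12 (cv2) and the standard library are available. Lean on these libraries where they do the work, as an engineer would, in place of code of your own. Each camera call takes 0.05 s, during which the arm holds its last target. There are 200 camera calls.

### The job

Take each worn, short spring off its guide rod and put it in the blue bin, and thread every new tall spring from the bench over a guide rod of its own, fully down and upright on the plate. Then slide the travel stop along its track until it is level with the brass clip, and last of all turn the cam by its knob until its high point bears squarely on the sprung follower, and leave it so. Leave the tools and other things on the bench where they are.

Things in the scene. Friction and masses are not known exactly. Their poses are not given: they have to be found in the camera images.
- fixture: Stripper fixture: ground-steel plate 220 (its x) x 340 (its y) x 15 mm thick, fixed on the bench; place and yaw vary. Origin: centre of the underside; x points away from the robot (within 0.2 rad), y to its left. Four plain guide rods stand in a row along the far edge, the lobe cam is at the right front, the travel stop on its track at the left front.
- bin: Open blue stacking bin for worn springs, fixed on the bench to the left of the fixture, 150 (x) x 120 (y) x 60 mm high, walls and floor 4 mm. Origin: centre of the underside.
- clip: Small brass index clip standing on the fixture plate on the robot's side of the track (28 mm from its centre line), 12 mm wide along fixture y, 22 mm high, fixed; its place along the track varies. Origin: centre of its underside; axes as the fixture's. The stop is set when the middle of its grip is level with the clip along y.
- stop_top (a point): Middle of the top of the travel stop's grip: dark steel block 28 (fixture x) x 20 (fixture y) x 40 mm high, top 69.5 mm above the bench; slides along fixture y from y = 40 to 140 mm on an aluminium track 40 mm wide (at fixture x = -70 mm, track top 29 mm above the bench). About 1.5 N moves it and it stays where it is left.
- cam (a joint): Angle of the lobe cam, rad, growing clockwise from above, -0.05 to 3.4. Steel disc of 26 mm radius with a nose (high point) reaching 44 mm; upright axis at fixture x = -50, y = -90 mm; 18 to 38 mm above the bench. At 2.4 the nose points squarely along fixture +y at the follower; no click there, beyond it passes. Friction (0.12 N m) holds it where it is left.
- cam_handle (a point): Middle of the cam's upright black knob, 70 mm above the bench: 23 mm thick, round, from 47.5 to 89.5 mm above the bench, spinning freely on its pin. It stands on a crank arm 55 mm from the cam's axis, 90 degrees counter-clockwise (from above) of the nose, and points to fixture -x (towards the robot) when the nose is at the follower.
- follower (a joint): Sprung follower, facing the cam from its fixture +y side: flat steel head 30 mm wide, below 39 mm above the bench, face at rest 36 mm from the cam's axis. Value: how far it is pushed back along fixture +y, m; 0 at rest, about 0.008 with the cam's high point against it, where its spring pushes with about 8 N.
- rod0 (a point): Foot of guide rod 0 on its axis, at the plate's top face (15 mm above the bench), fixture x = 85 mm, y = -120 mm. The rod is 26 mm thick; its end tapers over 13 mm to 10 mm at the tip, which is 83 mm above the bench.
- rod1 (a point): Foot of guide rod 1 on its axis, at the plate's top face (15 mm above the bench), fixture x = 85 mm, y = -40 mm. The rod is 26 mm thick; its end tapers over 13 mm to 10 mm at the tip, which is 83 mm above the bench.
- rod2 (a point): Foot of guide rod 2 on its axis, at the plate's top face (15 mm above the bench), fixture x = 85 mm, y = 40 mm. The rod is 26 mm thick; its end tapers over 13 mm to 10 mm at the tip, which is 83 mm above the bench.
- rod3 (a point): Foot of guide rod 3 on its axis, at the plate's top face (15 mm above the bench), fixture x = 85 mm, y = 120 mm. The rod is 26 mm thick; its end tapers over 13 mm to 10 mm at the tip, which is 83 mm above the bench.
- spring0: New compression spring of dark steel wire, standing loose on the bench to the right of the fixture: outside 48 mm, inside 34 mm, 58 mm tall. Origin: centre of its lower end; z along its axis. May be absent (three or all four are there).
- spring1: New compression spring of dark steel wire, standing loose on the bench to the right of the fixture: outside 48 mm, inside 34 mm, 58 mm tall. Origin: centre of its lower end; z along its axis. May be absent (three or all four are there).
- spring2: New compression spring of dark steel wire, standing loose on the bench to the right of the fixture: outside 48 mm, inside 34 mm, 58 mm tall. Origin: centre of its lower end; z along its axis. May be absent (three or all four are there).
- spring3: New compression spring of dark steel wire, standing loose on the bench to the right of the fixture: outside 48 mm, inside 34 mm, 58 mm tall. Origin: centre of its lower end; z along its axis. May be absent (three or all four are there).
- worn0: Worn, collapsed spring: same wire and diameters (outside 48, inside 34 mm) but only 42 mm tall, sitting on guide rod 0 at the start, the rod's end showing 26 mm above it. Origin: centre of its lower end; z along its axis. May be absent (one or two of the four are there).
- worn1: Worn, collapsed spring: same wire and diameters (outside 48, inside 34 mm) but only 42 mm tall, sitting on guide rod 1 at the start, the rod's end showing 26 mm above it. Origin: centre of its lower end; z along its axis. May be absent (one or two of the four are there).
- worn2: Worn, collapsed spring: same wire and diameters (outside 48, inside 34 mm) but only 42 mm tall, sitting on guide rod 2 at the start, the rod's end showing 26 mm above it. Origin: centre of its lower end; z along its axis. May be absent (one or two of the four are there).
- worn3: Worn, collapsed spring: same wire and diameters (outside 48, inside 34 mm) but only 42 mm tall, sitting on guide rod 3 at the start, the rod's end showing 26 mm above it. Origin: centre of its lower end; z along its axis. May be absent (one or two of the four are there).
- wrench: Bystander: steel wrench 160 mm long, 8 mm high, lying among the new springs.
- parallel: Bystander: steel parallel bar 130 x 20 x 20 mm, lying beyond the fixture.
- pot: Bystander: amber screw-top pot, 44 mm across, 75 mm tall.
- tape: Bystander: roll of blue tape, 90 mm across, 25 mm high.
- driver: Bystander: screwdriver 190 mm long, lying in front of the new springs.
There are look-alikes about, which are no part of the job. What is shaped like the spring0 but brown or red is not meant.

How it is judged:
By the outcome, as a careful person would: the job done as asked, in the order asked, and still so for the second after the job is handed in, with the robot touching nothing.
Of spring0, spring1, spring2, spring3 only 3 to 4 are there at a start; the rules pass over those that are not, and their reading is None.
Of worn0, worn1, worn2, worn3 only 1 to 2 are there at a start; the rules pass over those that are not, and their reading is None.
At some moment in a run one of spring0, spring1, spring2, spring3 may be knocked a few centimetres aside while the robot is not near it.
It also fails if it takes over 210 s, if anything falls off the work surface, if the arm or the gripper's body presses on something with over 40 N, if the wrist force passes 120 N, or if a joint passes its speed limit or range.

## Working session

There is one attempt and no reset: what is moved stays moved. The work goes in short steps, Python scripts to look and compute and a tool call to move; the robot and the scene stay as the last step left them, time stands still between calls to the robot, and variables do not carry over. Pictures are saved under pics/ and viewed, at most 14 in all, crops included, and the job is handed in when it is done.

Besides the shell and the picture viewer there is one more tool, called after "Call:" as name([rows], argument=value, ...), one row to a line, values as JSON. servo_tool: Moves the arm, as the interface text tells. Its arguments: {"type":"object","properties":{"targets":{"type":"array"},"force":{"type":"number"}},"required":["targets"]}

```bash
mkdir -p pics; cat > h.py <<'E'
import numpy as np, cv2
from station import monitor, viewer, order
def grab(n):
    f=viewer.grab_frame(n); f["R"]=np.array(f["R"]); f["t"]=np.array(f["t"]); return f
def K(f):
    h=f["color"].shape[0]; fl=h/2/np.tan(np.radians(f["fovy"])/2)
    return np.array([[fl,0,f["cx"]],[0,fl,f["cy"]],[0,0,1.]])
def dist(f): return np.array([f["k1"],0,0,0,0.])
def proj(f,P):
    P=np.atleast_2d(np.array(P,float)); r,_=cv2.Rodrigues(f["R"])
    return cv2.projectPoints(P,r,f["t"],K(f),dist(f))[0][:,0]
def ray(f,uv):
    n=cv2.undistortPoints(np.array(uv,float).reshape(-1,1,2),K(f),dist(f))[:,0]
    d=np.c_[n,np.ones(len(n))]@f["R"]; return -f["R"].T@f["t"],d
def onz(f,uv,z):
    o,d=ray(f,uv); return o+d*((z-o[2])/d[:,2])[:,None]
E
python3 - <<'E'
from h import *
print(monitor.get_state())
for n in("top","side"):
    f=grab(n); cv2.imwrite(f"pics/{n}0.png",f["color"]); np.save(f"pics/{n}0.npy",f,allow_pickle=True)
    print(n,f["fovy"],f["cx"],f["cy"],f["k1"],-f["R"].T@f["t"])
E
```

```text
{'t': 0.0, 'q': array([ 1.49108761e+00,  3.59395067e-01,  1.10431155e-02, -3.63780615e-04,
       -1.22409654e+00, -2.88082127e-01]), 'qd': array([ 0.00042267, -0.00050268,  0.00022639,  0.00092566, -0.00143412,
       -0.00064501]), 'joint_efforts': array([ 6.01464103e-05, -5.82714379e+01,  2.93054491e+01,  6.99716941e+00,
        6.95739698e-03, -1.40613656e-04]), 'eef_pos': array([0.24256504, 0.62941443, 0.24760806]), 'ee_rot': array([ 3.13991141e+00, -1.41568434e-04, -3.67914617e-01]), 'force': array([-0.60391207, -1.14964008, -0.95903173]), 'moment': array([-0.02252736,  0.00992111, -0.0202413 ]), 'gripper_force': 0.0, 'width': 0.0872673176613821}
top 53.7298176792989 283.39010473676365 209.17335516871364 -0.0482821612658942 [ 0.33869842 -0.02535442  1.27459606]
side 46.49175974924746 283.06308293342965 204.47231386438477 0.06011221159779887 [-0.0842599  -0.96057301  0.72956807]
```

View pics/top0.png

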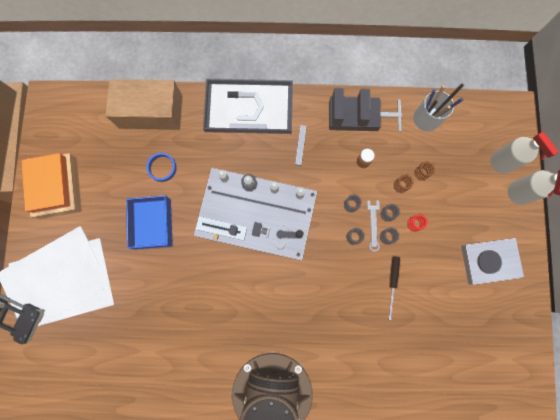

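View pics/side0.png

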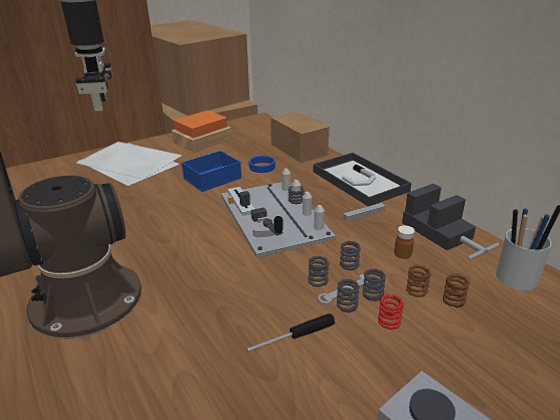

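The top view shows the fixture at about (255,213). The rods are at (223,175), (249,182), (275,188) and (300,193), and one worn spring sits on rod 2 at (249,182). Four dark new springs stand at (353,203), (390,213), (356,236) and (389,236). The bin is at (149,222), the stop at (233,230), the clip at (216,237) and the knob at (299,234). The side view agrees: one worn spring and four new ones.

```bash
cat >> h.py <<'E'
def wrap(a): return (a+np.pi)%(2*np.pi)-np.pi
def plan(p,yaw=None):
    """print turn about tool z (deg) then shift in tool axes (cm) after that turn, to reach world p, yaw, tool down"""
    s=monitor.get_state(); from scipy.spatial.transform import Rotation as Ro
    R=Ro.from_euler("xyz",s["ee_rot"]); y0=s["ee_rot"][2]
    if yaw is None: yaw=y0
    dy=wrap(yaw-y0)
    G=Ro.from_euler("xyz",[np.pi,0,yaw]); rv=(R.inv()*G).as_rotvec(degrees=True)
    d=G.inv().apply(np.array(p)-s["eef_pos"])*100
    print("turn",rv.round(2),"shift",d.round(2))
E
python3 - <<'E'
from h import *
from scipy.optimize import least_squares
T=np.load("pics/top0.npy",allow_pickle=True).item(); S=np.load("pics/side0.npy",allow_pickle=True).item()
uv=[(300,193),(275,188),(249,180),(223,175)]
P=onz(T,uv,.083); print("tips",P.round(4))
d=P[3]-P[0]; yaw=np.arctan2(-d[0],d[1]); print("yaw",yaw)
ex=np.array([np.cos(yaw),np.sin(yaw),0])
print("fix",(P.mean(0)-.085*ex).round(4))
g=cv2.cvtColor(T["color"],cv2.COLOR_BGR2HSV)
for c in[(353,203),(390,213),(356,236),(389,236),(249,182)]:
    x,y=c; w=g[y-14:y+15,x-14:x+15]; m=((w[...,2]<90)&(w[...,1]<110)).astype(np.uint8)
    n,l,st,ce=cv2.connectedComponentsWithStats(m); i=1+st[1:,4].argmax()
    (cc,r)=cv2.minEnclosingCircle(np.argwhere(l==i)[:,::-1].astype(np.float32))
    q=np.array(cc)+[x-14,y-14]; print(c,q,r,onz(T,[q],.058 if c[0]>300 else .057).round(4))
print("bin",onz(T,[(149,222)],.05),"stop",onz(T,[(235,230)],.0695),"clip",onz(T,[(216,237)],.037),"knob",onz(T,[(299,234)],.0895))
v=cv2.resize(T["color"][150:275,120:420],None,fx=2.6,fy=2.6,interpolation=cv2.INTER_CUBIC); cv2.imwrite("pics/c0.png",v)
W=grab("wrist"); cv2.imwrite("pics/w0.png",W["color"]); print(W["fovy"],-W["R"].T@W["t"],W["R"])
E
```

```text
tips [[ 0.5845 -0.069   0.083 ]
 [ 0.5977  0.0047  0.083 ]
 [ 0.62    0.082   0.083 ]
 [ 0.6333  0.1595  0.083 ]]
yaw -0.21024249597356612
fix [0.5258 0.0621 0.083 ]
(353, 203) [354. 198.] 3.1623775959014893 [[ 0.5785 -0.2318  0.058 ]]
(390, 213) [392.5 210.5] 4.94984769821167 [[ 0.5434 -0.3469  0.058 ]]
(356, 236) [360. 233.] 2.2361679077148438 [[ 0.4737 -0.2492  0.058 ]]
(389, 236) [384.16666698 238.16666603] 3.374843120574951 [[ 0.46   -0.3207  0.058 ]]
(249, 182) [248. 189.] 1.000100016593933 [[0.5983 0.0863 0.057 ]]
bin [[0.49198219 0.37984127 0.05      ]] stop [[0.47234697 0.11851645 0.0695    ]] clip [[0.4534439  0.17849774 0.037     ]] knob [[ 0.46312049 -0.06803771  0.0895    ]]
60.06784656542899 [0.31071153 0.60439648 0.38269099] [[-0.36021842 -0.93286688  0.00144349]
 [-0.8988234   0.34748621  0.26715133]
 [-0.24971822  0.09493539 -0.96365351]]
```

View pics/c0.png

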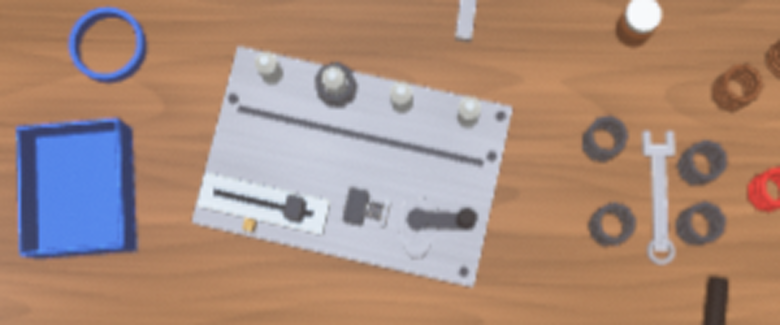

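The enlarged crop confirms the layout. The plate is yawed by about -0.21, the worn spring is on the second rod from the left, and the brass clip is at crop pixel (249,225). The knob is at (466,217) and points right.

Next I'll survey with the wrist camera.

```bash
python3 -c "
from h import *
plan([.52,.13,.26],-1.78)"
```

```text
turn [ 5.000e-02 -6.000e-02  8.091e+01] shift [ 43.11 -37.51  -1.21]
```

Call:
servo_tool([
  {"angular": [0,0,8.1]},
  {"angular": [0,0,8.1]},
  {"angular": [0,0,8.1]},
  {"angular": [0,0,8.1]},
  {"angular": [0,0,8.1]},
  {"angular": [0,0,8.1]},
  {"angular": [0,0,8.1]},
  {"angular": [0,0,8.1]},
  {"angular": [0,0,8.1]},
  {"angular": [0,0,8.1]},
  {"xyz": [3,-2.6,0]},
  {"xyz": [3,-2.6,0]},
  {"xyz": [3,-2.6,0]},
  {"xyz": [3,-2.6,0]},
  {"xyz": [3,-2.6,0]},
  {"xyz": [3,-2.6,0]},
  {"xyz": [3,-2.6,0]},
  {"xyz": [3,-2.6,0]},
  {"xyz": [3,-2.6,0]},
  {"xyz": [3,-2.6,0]},
])

```text
invalid input
```

Call:
servo_tool([
  {"xyz": [3.3,-2.9,0]},
  {"xyz": [3.3,-2.9,0]},
  {"xyz": [3.3,-2.9,0]},
  {"xyz": [3.3,-2.9,0]},
  {"xyz": [0,0,0]},
  {"xyz": [0,0,0]},
])

```text
invalid input
```

```bash
python3 -c "
from h import *
s=monitor.get_state(); print(s['t'],s['eef_pos'],s['ee_rot'],s['q'])
W=grab('wrist'); cv2.imwrite('pics/w1.png',W['color']); np.save('pics/w1.npy',W,allow_pickle=True); print(-W['R'].T@W['t'])
ex=np.array([np.cos(-.21),np.sin(-.21),0]);ey=np.array([-ex[1],ex[0],0]);F=np.array([.5258,.0621,0])
for i in range(4): print(i,proj(W,F+.085*ex+(i*.08-.12)*ey+[0,0,.083]))
"
```

```text
0.15 [0.24258153 0.62956188 0.2478624 ] [ 3.14034143e+00 -1.48139144e-04 -3.67852604e-01] [ 1.49115110e+00  3.59235036e-01  1.13330233e-02 -2.27120902e-04
 -1.22413604e+00 -2.88130168e-01]
[0.3107269  0.60442981 0.38281282]
0 [[-1232.53801525  1797.59887466]]
1 [[-552.62260484 1211.91137278]]
2 [[-109.27553963  762.13175169]]
3 [[155.4175364  425.24910139]]
```

View pics/w1.png

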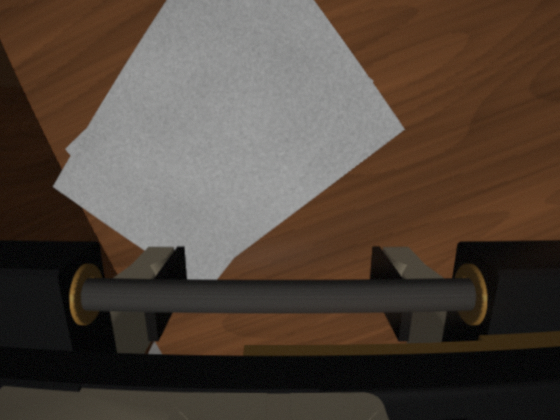

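The arm did not move, and the wrist picture shows only paper and the fingers along the bottom, from row 240 down. Rows probably need all three fields.

Call:
servo_tool([
  {"angular": [0,0,8.1],"xyz": [0,0,0],"claw": 8.7},
  {"angular": [0,0,8.1],"xyz": [0,0,0],"claw": 8.7},
  {"angular": [0,0,8.1],"xyz": [0,0,0],"claw": 8.7},
  {"angular": [0,0,8.1],"xyz": [0,0,0],"claw": 8.7},
  {"angular": [0,0,8.1],"xyz": [0,0,0],"claw": 8.7},
  {"angular": [0,0,8.1],"xyz": [0,0,0],"claw": 8.7},
  {"angular": [0,0,8.1],"xyz": [0,0,0],"claw": 8.7},
  {"angular": [0,0,8.1],"xyz": [0,0,0],"claw": 8.7},
  {"angular": [0,0,8.1],"xyz": [0,0,0],"claw": 8.7},
  {"angular": [0,0,8.1],"xyz": [0,0,0],"claw": 8.7},
  {"angular": [0,0,0],"xyz": [3,-2.6,0],"claw": 8.7},
  {"angular": [0,0,0],"xyz": [3,-2.6,0],"claw": 8.7},
  {"angular": [0,0,0],"xyz": [3,-2.6,0],"claw": 8.7},
  {"angular": [0,0,0],"xyz": [3,-2.6,0],"claw": 8.7},
  {"angular": [0,0,0],"xyz": [3,-2.6,0],"claw": 8.7},
  {"angular": [0,0,0],"xyz": [3,-2.6,0],"claw": 8.7},
  {"angular": [0,0,0],"xyz": [3,-2.6,0],"claw": 8.7},
])

```text
t: 1.9
eef_pos: [0.3772, 0.3848, 0.2486]
ee_rot: [-3.142, 0.0, -1.781]
force: [1.5, -0.0, 0.9]
width: 0.0869
gripper_force: 0.0
```

```bash
python3 -c "
from h import *
plan([.54,.13,.42],-1.78)"
```

```text
turn [-0.    0.01 -0.07] shift [ 21.55 -21.22 -17.14]
```

Call:
servo_tool([
  {"angular": [0,0,0],"xyz": [2.7,-2.65,-2.1],"claw": 8.7},
  {"angular": [0,0,0],"xyz": [2.7,-2.65,-2.1],"claw": 8.7},
  {"angular": [0,0,0],"xyz": [2.7,-2.65,-2.1],"claw": 8.7},
  {"angular": [0,0,0],"xyz": [2.7,-2.65,-2.1],"claw": 8.7},
  {"angular": [0,0,0],"xyz": [2.7,-2.65,-2.1],"claw": 8.7},
  {"angular": [0,0,0],"xyz": [2.7,-2.65,-2.1],"claw": 8.7},
  {"angular": [0,0,0],"xyz": [2.7,-2.65,-2.1],"claw": 8.7},
  {"angular": [0,0,0],"xyz": [2.7,-2.65,-2.1],"claw": 8.7},
  {"angular": [0,0,0],"xyz": [0,0,0],"claw": 8.7},
  {"angular": [0,0,0],"xyz": [0,0,0],"claw": 8.7},
])

```text
t: 2.9
eef_pos: [0.5391, 0.1301, 0.4164]
ee_rot: [3.141, 0.0, -1.784]
force: [-1.1, 0.2, -0.7]
width: 0.0871
gripper_force: 0.0
```

```bash
python3 -c "
from h import *
s=monitor.get_state(); print(s['t'],s['eef_pos'],s['ee_rot'],s['q'])
W=grab('wrist'); cv2.imwrite('pics/w2.png',W['color']); np.save('pics/w2.npy',W,allow_pickle=True); print(-W['R'].T@W['t'])
ex=np.array([np.cos(-.21),np.sin(-.21),0]);ey=np.array([-ex[1],ex[0],0]);F=np.array([.5258,.0621,0])
for i in range(4): print(i,proj(W,F+.085*ex+(i*.08-.12)*ey+[0,0,.083]))
"
```

```text
2.9 [0.53911718 0.13013396 0.41639867] [ 3.14135445e+00  4.09828234e-04 -1.78368702e+00] [ 5.89668367e-01  9.56899898e-02  4.14772832e-02 -4.56748397e-04
 -1.51645442e+00 -8.02534237e-01]
[0.52520285 0.06054183 0.55133782]
0 [[205.80420837   8.4828058 ]]
1 [[208.28351535  77.21327491]]
2 [[211.08303059 142.25007764]]
3 [[214.03475455 202.67461371]]
```

View pics/w2.png

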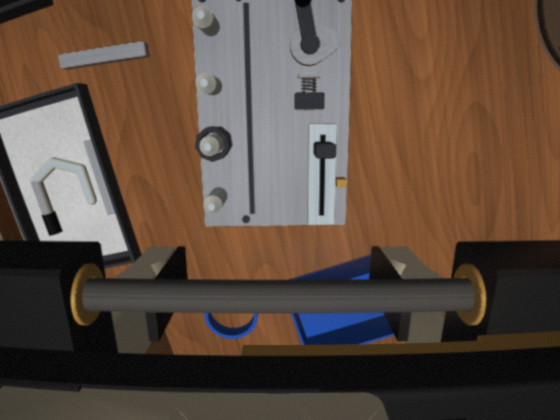

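The wrist view shows the rods at (203,18), (206,83), (209,146, with the worn spring) and (212,203). The plate edges are at columns ~200 and ~349, with the near end at row 225. The stop is at (325,150), the clip at (342,182) and the cam axis at (309,43).

```bash
cat > fit.py <<'E'
from h import *
W=np.load("pics/w2.npy",allow_pickle=True).item(); c=W["color"]
hs=cv2.cvtColor(c,cv2.COLOR_BGR2HSV)
sat=cv2.GaussianBlur(hs[...,1],(3,3),0).astype(float)
def edge(rows,c0,c1,sign):  # column of max saturation step
    pts=[]
    for r in rows:
        g=np.gradient(sat[r])[c0:c1]*sign; i=g.argmax()
        w=np.clip(g[max(i-2,0):i+3],0,None); pts.append((c0+max(i-2,0)+(w*np.arange(len(w))).sum()/w.sum(),r))
    P=np.array(pts,float); X=onz(W,P,.015)[:,:2]
    l=cv2.fitLine(X.astype(np.float32),cv2.DIST_HUBER,0,.002,.001).ravel(); return l
L=edge(list(range(30,60))+list(range(100,125))+list(range(160,190)),185,215,-1); R=edge(range(20,220),335,360,1)
for l in(L,R):
    if l[1]<0: l[:2]*=-1
    print(l, "yaw",np.arctan2(-l[0],l[1]))
pts=[]
for x in range(225,300):
    g=np.gradient(sat[:,x])[215:235]; i=g.argmax(); w=np.clip(g[i-2:i+3],0,None); pts.append((x,213+i+(w*np.arange(5)).sum()/w.sum()))
B=cv2.fitLine(onz(W,pts,.015)[:,:2].astype(np.float32),cv2.DIST_HUBER,0,.002,.001).ravel()
print("near end",B,np.arctan2(B[1],B[0]))
yaw=np.arctan2(-(L+R)[0],(L+R)[1]); ex=np.array([np.cos(yaw),np.sin(yaw)]); ey=np.array([-ex[1],ex[0]])
a,b,e=ex@L[2:],ex@R[2:],ey@B[2:]; print("width",a-b)
F=ex*(a+b)/2+ey*(e-.17); print("fix",F,yaw)
g=cv2.cvtColor(c,cv2.COLOR_BGR2GRAY)
for i in range(4):
    P=np.r_[F+.085*ex+(i*.08-.12)*ey,.083]; print("tip pred",i,P.round(4),proj(W,P).round(1))
    
v=[c[r-16:r+17,k-16:k+17] for k,r in[(203,18),(206,83),(209,146),(212,203),(325,150),(342,182)]]
cv2.imwrite("pics/c1.png",cv2.resize(np.vstack([np.hstack(v[:3]),np.hstack(v[3:])]),None,fx=6,fy=6,interpolation=cv2.INTER_CUBIC))
E
python3 fit.py
```

```text
[0.19924833 0.97994906 0.6397338  0.03996929] yaw -0.20059082
[0.19879225 0.9800417  0.42347747 0.07810962] yaw -0.20012543
near end [ 0.98016995 -0.19815877  0.58848876  0.22729887] -0.19947909
width 0.21952087
fix [0.53284234 0.06512949] -0.20035811
tip pred 0 [ 0.5923 -0.0694  0.083 ] [[199.8  13.2]]
tip pred 1 [0.6082 0.009  0.083 ] [[203.1  81.7]]
tip pred 2 [0.6241 0.0874 0.083 ] [[206.7 146.4]]
tip pred 3 [0.64   0.1658 0.083 ] [[210.5 206.5]]
```

View pics/c1.png

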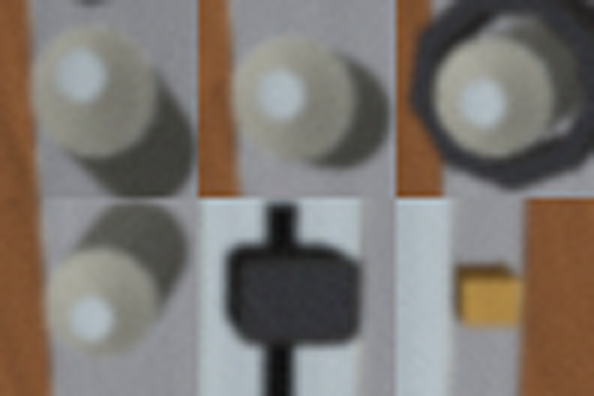

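The tip discs land within about 1 px of the fitted prediction, so the fixture is at (0.5328, 0.0651) with yaw -0.2004. Next I go above rod 2.

```bash
cat >> h.py <<'E'
F=np.array([.5328,.0651]); FY=-.2004
EX=np.array([np.cos(FY),np.sin(FY)]); EY=np.array([-EX[1],EX[0]]); YG=FY-np.pi/2
def fx(x,y,z): return np.r_[F+x*EX+y*EY,z]
E
python3 -c "
from h import *
plan(fx(.085,.04,.16),YG); print(YG)"
```

```text
turn [ 0.06 -0.01 -0.64] shift [ 2.55 -9.24 25.59]
-1.7711963267948965
```

Call:
servo_tool([
  {"angular": [0,0,-0.64],"xyz": [0,0,0],"claw": 8.7},
  {"angular": [0,0,0],"xyz": [0.42,-1.54,4.27],"claw": 8.7},
  {"angular": [0,0,0],"xyz": [0.42,-1.54,4.27],"claw": 8.7},
  {"angular": [0,0,0],"xyz": [0.43,-1.54,4.27],"claw": 8.7},
  {"angular": [0,0,0],"xyz": [0.42,-1.54,4.26],"claw": 8.7},
  {"angular": [0,0,0],"xyz": [0.43,-1.54,4.26],"claw": 8.7},
  {"angular": [0,0,0],"xyz": [0.43,-1.54,4.26],"claw": 8.7},
  {"angular": [0,0,0],"xyz": [0,0,0],"claw": 8.0},
  {"angular": [0,0,0],"xyz": [0,0,0],"claw": 7.5},
  {"angular": [0,0,0],"xyz": [0,0,0],"claw": 7.5},
])

```text
t: 3.95
eef_pos: [0.625, 0.0886, 0.1627]
ee_rot: [-3.139, 0.001, -1.769]
force: [0.6, 0.0, 0.4]
width: 0.0759
gripper_force: 0.0
```

```bash
python3 -c "
from h import *
s=monitor.get_state(); print(s['t'],s['eef_pos'],s['force'])
plan(fx(.085,.04,.043),YG)"
```

```text
3.95 [0.62501422 0.08862032 0.16267244] [0.60806499 0.04080453 0.43150795]
turn [-0.14  0.06  0.14] shift [ 0.14  0.07 11.97]
```

Call:
servo_tool([
  {"angular": [0,0,0],"xyz": [0.14,0.07,3.0],"claw": 7.5},
  {"angular": [0,0,0],"xyz": [0,0,3.0],"claw": 7.5},
  {"angular": [0,0,0],"xyz": [0,0,2.0],"claw": 7.5},
  {"angular": [0,0,0],"xyz": [0,0,2.0],"claw": 7.5},
  {"angular": [0,0,0],"xyz": [0,0,1.97],"claw": 7.5},
  {"angular": [0,0,0],"xyz": [0,0,0],"claw": 7.5},
  {"angular": [0,0,0],"xyz": [0,0,0],"claw": 4.0},
  {"angular": [0,0,0],"xyz": [0,0,0],"claw": 4.0},
  {"angular": [0,0,0],"xyz": [0,0,0],"claw": 4.0},
  {"angular": [0,0,0],"xyz": [0,0,0],"claw": 4.0},
  {"angular": [0,0,0],"xyz": [0,0,0],"claw": 4.0},
], force=20)

```text
t: 5.05
eef_pos: [0.6239, 0.0865, 0.0421]
ee_rot: [-3.14, 0.001, -1.77]
force: [-2.4, 0.8, 6.9]
width: 0.0476
gripper_force: 20.0
```

Call:
servo_tool([
  {"angular": [0,0,0],"xyz": [0,0,-2],"claw": 4.0},
  {"angular": [0,0,0],"xyz": [0,0,-2],"claw": 4.0},
  {"angular": [0,0,0],"xyz": [0,0,-2],"claw": 4.0},
  {"angular": [0,0,0],"xyz": [0,0,-3],"claw": 4.0},
  {"angular": [0,0,0],"xyz": [0,0,-3],"claw": 4.0},
  {"angular": [0,0,0],"xyz": [0,0,0],"claw": 4.0},
])

```text
t: 5.65
eef_pos: [0.6258, 0.0869, 0.1658]
ee_rot: [-3.135, 0.003, -1.77]
force: [0.3, 0.3, -0.4]
width: 0.0474
gripper_force: 20.0
```

```bash
python3 -c "
from h import *
s=monitor.get_state(); print(s['t'],s['eef_pos'],s['force'],s['width'],s['gripper_force'])
plan([.492,.381,.16],YG)"
```

```text
5.65 [0.62579734 0.08686433 0.16576925] [ 0.2954868   0.27733508 -0.38491683] 0.04742573421538037 19.99979033600539
turn [-0.38  0.2   0.08] shift [-26.16  18.97   0.58]
```

Call:
servo_tool([
  {"angular": [0,0,0],"xyz": [-3.27,2.37,0],"claw": 4.0},
  {"angular": [0,0,0],"xyz": [-3.27,2.37,0],"claw": 4.0},
  {"angular": [0,0,0],"xyz": [-3.27,2.37,0],"claw": 4.0},
  {"angular": [0,0,0],"xyz": [-3.27,2.37,0],"claw": 4.0},
  {"angular": [0,0,0],"xyz": [-3.27,2.37,0],"claw": 4.0},
  {"angular": [0,0,0],"xyz": [-3.27,2.37,0],"claw": 4.0},
  {"angular": [0,0,0],"xyz": [-3.27,2.37,0],"claw": 4.0},
  {"angular": [0,0,0],"xyz": [-3.27,2.37,0],"claw": 4.0},
  {"angular": [0,0,0],"xyz": [0,0,0],"claw": 4.0},
  {"angular": [0,0,0],"xyz": [0,0,0],"claw": 4.0},
])

```text
t: 6.65
eef_pos: [0.4886, 0.3809, 0.1602]
ee_rot: [3.141, -0.001, -1.769]
force: [-0.0, 0.3, -1.5]
width: 0.0476
gripper_force: 20.0
```

```bash
python3 -c "
from h import *
s=monitor.get_state(); print(s['t'],s['eef_pos'],s['force'],s['width'],s['gripper_force'])
plan([.492,.381,.045],YG)
T=grab('top'); cv2.imwrite('pics/t2.png',cv2.resize(T['color'][120:290,100:340],None,fx=3,fy=3))"
```

```text
6.65 [0.48861886 0.38088273 0.16023422] [-0.04493111  0.27185384 -1.4741897 ] 0.04759929008419134 19.999578120186925
turn [ 0.04 -0.06  0.15] shift [-0.08 -0.33 11.52]
```

View pics/t2.png

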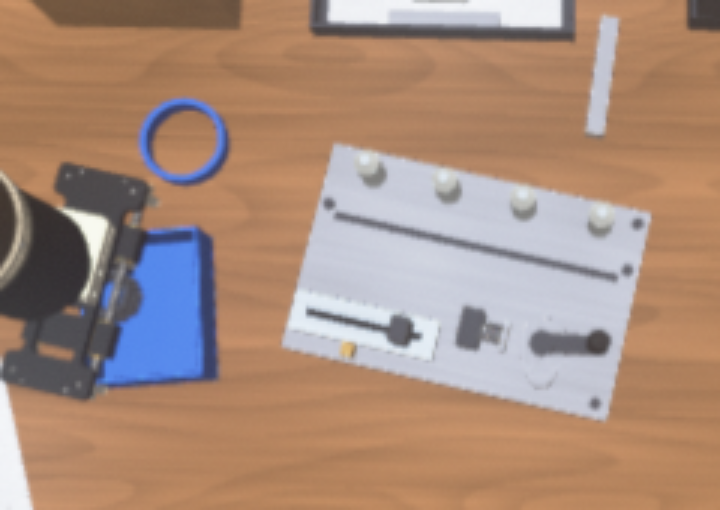

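The worn spring is off rod 2 (crop 446,183, bare) and held over the bin (spring at 125,298). I lower it and release.

Call:
servo_tool([
  {"angular": [0,0,0],"xyz": [0,-0.3,3],"claw": 4.0},
  {"angular": [0,0,0],"xyz": [0,0,3],"claw": 4.0},
  {"angular": [0,0,0],"xyz": [0,0,3],"claw": 4.0},
  {"angular": [0,0,0],"xyz": [0,0,2.5],"claw": 4.0},
  {"angular": [0,0,0],"xyz": [0,0,0],"claw": 4.0},
  {"angular": [0,0,0],"xyz": [0,0,0],"claw": 5.5},
  {"angular": [0,0,0],"xyz": [0,0,0],"claw": 6.2},
  {"angular": [0,0,0],"xyz": [0,0,0],"claw": 6.2},
  {"angular": [0,0,0],"xyz": [0,0,0],"claw": 6.2},
  {"angular": [0,0,0],"xyz": [0,0,-4],"claw": 6.2},
  {"angular": [0,0,0],"xyz": [0,0,-4],"claw": 6.2},
  {"angular": [0,0,0],"xyz": [0,0,-4],"claw": 7.5},
])

```text
t: 7.9
eef_pos: [0.4923, 0.3796, 0.168]
ee_rot: [-3.141, 0.0, -1.77]
force: [1.5, -0.8, -0.1]
width: 0.0661
gripper_force: 0.0
```

```bash
python3 -c "
from h import *
s=monitor.get_state(); print(s['t'],s['eef_pos'],s['force'],s['width'],s['gripper_force'])
plan([.52,-.2,.42],YG)"
```

```text
7.9 [0.49229807 0.37962688 0.16800374] [ 1.46425188 -0.78540871 -0.10302933] 0.06607301615780374 0.0
turn [-0.01  0.02  0.06] shift [ 56.25 -14.25 -25.2 ]
```

Call:
servo_tool([
  {"angular": [0,0,0],"xyz": [4,-1.0,-1.37],"claw": 7.5},
  {"angular": [0,0,0],"xyz": [4,-1.0,-1.37],"claw": 7.5},
  {"angular": [0,0,0],"xyz": [4,-1.0,-1.37],"claw": 7.5},
  {"angular": [0,0,0],"xyz": [4,-1.0,-1.37],"claw": 7.5},
  {"angular": [0,0,0],"xyz": [4,-1.0,-1.37],"claw": 7.5},
  {"angular": [0,0,0],"xyz": [4,-1.0,-1.37],"claw": 7.5},
  {"angular": [0,0,0],"xyz": [4,-1.0,-1.37],"claw": 7.5},
  {"angular": [0,0,0],"xyz": [4,-1.0,-1.37],"claw": 7.5},
  {"angular": [0,0,0],"xyz": [4,-1.0,-1.37],"claw": 7.5},
  {"angular": [0,0,0],"xyz": [4,-1.0,-1.37],"claw": 7.5},
  {"angular": [0,0,0],"xyz": [4,-1.0,-1.37],"claw": 7.5},
  {"angular": [0,0,0],"xyz": [4,-1.0,-1.37],"claw": 7.5},
  {"angular": [0,0,0],"xyz": [4,-1.0,-1.37],"claw": 7.5},
  {"angular": [0,0,0],"xyz": [4,-1.0,-1.37],"claw": 7.5},
  {"angular": [0,0,0],"xyz": [0,0,0],"claw": 7.5},
  {"angular": [0,0,0],"xyz": [0,0,0],"claw": 7.5},
  {"angular": [0,0,0],"xyz": [0,0,0],"claw": 7.5},
])

```text
t: 9.6
eef_pos: [0.5183, -0.1965, 0.3578]
ee_rot: [-3.142, 0.0, -1.77]
force: [-0.5, 0.3, 0.3]
width: 0.0751
gripper_force: 0.0
```

```bash
python3 -c "
from h import *
s=monitor.get_state(); print(s['t'],s['eef_pos'],s['ee_rot'],s['force'],s['width'],s['q'])
W=grab('wrist'); cv2.imwrite('pics/w3.png',W['color']); np.save('pics/w3.npy',W,allow_pickle=True)
T=grab('top'); cv2.imwrite('pics/t3.png',T['color'])"
```

```text
9.6 [ 0.51827277 -0.19645938  0.35777405] [-3.14153246e+00  3.46129866e-04 -1.77027240e+00] [-0.54331285  0.25347119  0.2936329 ] 0.0751265989530027 [-9.19998740e-03  1.06478812e-01 -7.37770116e-02 -3.33916838e-04
 -1.39041595e+00 -1.90216209e-01]
```

View pics/w3.png

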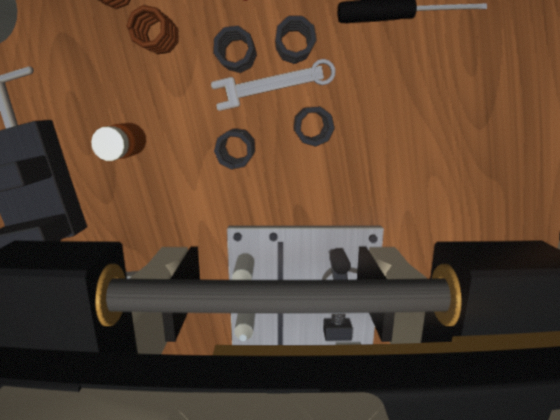

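The four new springs are at (235,148), (314,126), (234,49) and (296,39). The wrench lies between them, around (275,82).

```bash
cat >> h.py <<'E'
def springs(W,pts,z=.031,pad=32):
    hs=cv2.cvtColor(W["color"],cv2.COLOR_BGR2HSV); out=[]
    m=((hs[...,2]<95)&(hs[...,1]<90)).astype(np.uint8)
    m=cv2.morphologyEx(m,cv2.MORPH_CLOSE,np.ones((3,3)))
    n,l,st,ce=cv2.connectedComponentsWithStats(m)
    for x,y in pts:
        d=[np.hypot(*(ce[i]-[x,y])) if 150<st[i,4]<8000 else 1e9 for i in range(n)]; i=int(np.argmin(d))
        h=cv2.convexHull(np.argwhere(l==i)[:,::-1].astype(np.int32)); M=cv2.moments(h)
        c=(M["m10"]/M["m00"],M["m01"]/M["m00"]); p=onz(W,[c],z)[0]
        pr=[proj(W,p-[0,0,z]+[.024*np.cos(a),.024*np.sin(a),zz])[0] for a in np.linspace(0,6.28,24) for zz in(0,.058)]
        b=cv2.boundingRect(h); pr=np.array(pr)
        print((x,y),"px",np.round(c,1),"bbox",b,"pred",pr.min(0).round(1),np.ptp(pr,axis=0).round(1),"xy",p[:2].round(4)); out.append(p)
    return out
E
python3 -c "
from h import *
W=np.load('pics/w3.npy',allow_pickle=True).item()
P=springs(W,[(235,148),(314,126),(234,49),(296,39)])
plan(np.r_[P[0][:2],.16],YG)
hs=cv2.cvtColor(W['color'],cv2.COLOR_BGR2HSV); print(hs[148,215:256,1:].tolist())
"
```

```text
(235, 148) px [234.2 148.3] bbox (214, 129, 40, 40) pred [211.6 127.9] [43.  42.7] xy [ 0.5689 -0.2291]
(314, 126) px [313.6 125.5] bbox (294, 107, 40, 39) pred [293.4 105.8] [42.8 41.3] xy [ 0.4655 -0.2369]
(234, 49) px [234.3  48.4] bbox (214, 26, 42, 46) pred [210.4  22.3] [45.5 49.3] xy [ 0.542  -0.3457]
(296, 39) px [294.8  38.3] bbox (276, 16, 40, 47) pred [274.5  11.4] [42.8 51. ] xy [ 0.4689 -0.3425]
turn [0.01 0.01 0.13] shift [ 2.24 -5.6  19.77]
[[35, 66], [21, 61], [22, 58], [14, 55], [6, 44], [18, 42], [20, 39], [12, 43], [28, 45], [17, 45], [79, 55], [123, 85], [150, 117], [155, 130], [157, 133], [157, 133], [152, 138], [155, 138], [156, 136], [151, 137], [153, 138], [154, 139], [155, 140], [154, 141], [152, 141], [152, 139], [150, 133], [155, 127], [154, 131], [153, 137], [148, 134], [124, 109], [52, 73], [21, 60], [31, 57], [14, 55], [6, 45], [12, 41], [34, 38], [99, 62], [145, 100]]
```

Call:
servo_tool([
  {"angular": [0,0,0],"xyz": [0.56,-1.4,3.7],"claw": 7.5},
  {"angular": [0,0,0],"xyz": [0.56,-1.4,3.7],"claw": 7.5},
  {"angular": [0,0,0],"xyz": [0.56,-1.4,3.7],"claw": 7.5},
  {"angular": [0,0,0],"xyz": [0.56,-1.4,3.7],"claw": 7.5},
  {"angular": [0,0,0],"xyz": [0,0,4.0],"claw": 7.5},
  {"angular": [0,0,0],"xyz": [0,0,0],"claw": 7.5},
  {"angular": [0,0,0],"xyz": [0,0,0],"claw": 7.5},
])

```text
t: 10.4
eef_pos: [0.5692, -0.2294, 0.1702]
ee_rot: [3.14, -0.001, -1.769]
force: [0.6, -0.1, 0.9]
width: 0.075
gripper_force: 0.0
```

```bash
python3 -c "
from h import *
s=monitor.get_state(); print(s['t'],s['eef_pos'],s['ee_rot'])
plan([.569,-.229,.043],YG)
T=grab('top'); S=np.load('pics/top0.npy',allow_pickle=True).item(); print('')"
```

```text
10.4 [ 0.56918869 -0.22939645  0.17023557] [ 3.14030501e+00 -8.30479660e-04 -1.76868647e+00]
turn [ 0.07 -0.05  0.14] shift [-0.04  0.03 12.72]
```

Call:
servo_tool([
  {"angular": [0,0,0],"xyz": [0,0,4],"claw": 7.5},
  {"angular": [0,0,0],"xyz": [0,0,3],"claw": 7.5},
  {"angular": [0,0,0],"xyz": [0,0,3],"claw": 7.5},
  {"angular": [0,0,0],"xyz": [0,0,2.7],"claw": 7.5},
  {"angular": [0,0,0],"xyz": [0,0,0],"claw": 7.0},
  {"angular": [0,0,0],"xyz": [0,0,0],"claw": 4.0},
  {"angular": [0,0,0],"xyz": [0,0,0],"claw": 4.0},
  {"angular": [0,0,0],"xyz": [0,0,0],"claw": 4.0},
  {"angular": [0,0,0],"xyz": [0,0,0],"claw": 4.0},
  {"angular": [0,0,0],"xyz": [0,0,0],"claw": 4.0},
], force=20)

```text
t: 11.45
eef_pos: [0.57, -0.2301, 0.0447]
ee_rot: [-3.139, 0.0, -1.77]
force: [-1.7, 1.4, 8.0]
width: 0.0479
gripper_force: 20.0
```

Call:
servo_tool([
  {"angular": [0,0,0],"xyz": [0,0,-3],"claw": 4.0},
  {"angular": [0,0,0],"xyz": [0,0,-3],"claw": 4.0},
  {"angular": [0,0,0],"xyz": [0,0,-3],"claw": 4.0},
  {"angular": [0,0,0],"xyz": [0,0,-3],"claw": 4.0},
  {"angular": [0,0,0],"xyz": [0,0,-1],"claw": 4.0},
  {"angular": [0,0,0],"xyz": [0,0,0],"claw": 4.0},
])

```text
t: 12.05
eef_pos: [0.57, -0.2301, 0.1749]
ee_rot: [-3.138, 0.0, -1.77]
force: [-0.3, 0.4, -1.4]
width: 0.0478
gripper_force: 20.0
```

```bash
python3 -c "
from h import *
plan(fx(.085,.12,.172),YG)
W=grab('wrist'); cv2.imwrite('pics/w4.png',W['color'])"
```

```text
turn [-0.23  0.03  0.05] shift [-40.19   1.02   0.29]
```

View pics/w4.png

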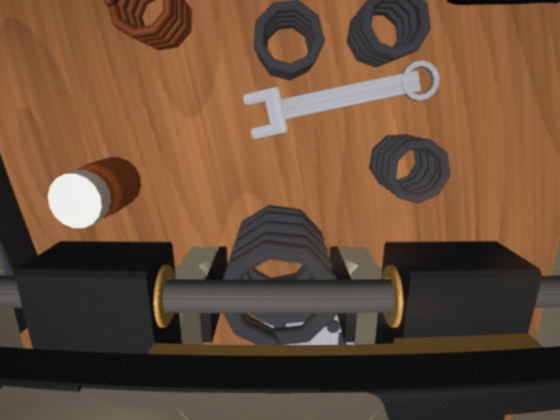

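The picture shows the spring held upright between the pads at about (280,275), with the other three still in place.

Call:
servo_tool([
  {"angular": [0,0,0],"xyz": [-4.47,0.11,0],"claw": 4.0},
  {"angular": [0,0,0],"xyz": [-4.47,0.11,0],"claw": 4.0},
  {"angular": [0,0,0],"xyz": [-4.47,0.11,0],"claw": 4.0},
  {"angular": [0,0,0],"xyz": [-4.47,0.11,0],"claw": 4.0},
  {"angular": [0,0,0],"xyz": [-4.47,0.11,0],"claw": 4.0},
  {"angular": [0,0,0],"xyz": [-4.47,0.11,0],"claw": 4.0},
  {"angular": [0,0,0],"xyz": [-4.47,0.12,0],"claw": 4.0},
  {"angular": [0,0,0],"xyz": [-4.47,0.12,0],"claw": 4.0},
  {"angular": [0,0,0],"xyz": [-4.43,0.12,0],"claw": 4.0},
  {"angular": [0,0,0],"xyz": [0,0,0],"claw": 4.0},
  {"angular": [0,0,0],"xyz": [0,0,0],"claw": 4.0},
  {"angular": [0,0,0],"xyz": [0,0,0],"claw": 4.0},
])

```text
t: 13.3
eef_pos: [0.6379, 0.1652, 0.1711]
ee_rot: [3.139, -0.002, -1.771]
force: [-0.3, -0.3, -1.6]
width: 0.0476
gripper_force: 20.0
```

```bash
python3 -c "
from h import *
s=monitor.get_state(); print(s['t'],s['eef_pos'],s['ee_rot'])
plan(fx(.085,.12,.06),YG)"
```

```text
13.3 [0.6378717  0.16521785 0.17109351] [ 3.13931132e+00 -1.72293756e-03 -1.77063626e+00]
turn [ 0.13 -0.1   0.03] shift [-0.1  -0.2  11.11]
```

Call:
servo_tool([
  {"angular": [0,0,0],"xyz": [-0.1,-0.2,2],"claw": 4.0},
  {"angular": [0,0,0],"xyz": [0,0,2],"claw": 4.0},
  {"angular": [0,0,0],"xyz": [0,0,1.5],"claw": 4.0},
  {"angular": [0,0,0],"xyz": [0,0,1.5],"claw": 4.0},
  {"angular": [0,0,0],"xyz": [0,0,1.5],"claw": 4.0},
  {"angular": [0,0,0],"xyz": [0,0,1.5],"claw": 4.0},
  {"angular": [0,0,0],"xyz": [0,0,1.0],"claw": 4.0},
  {"angular": [0,0,0],"xyz": [0,0,0],"claw": 4.0},
  {"angular": [0,0,0],"xyz": [0,0,0],"claw": 4.0},
])

```text
t: 14.2
eef_pos: [0.6411, 0.1666, 0.0628]
ee_rot: [-3.142, -0.0, -1.77]
force: [-0.1, 1.1, -1.2]
width: 0.0478
gripper_force: 20.0
```

Call:
servo_tool([
  {"angular": [0,0,0],"xyz": [0,0,0.25],"claw": 4.0},
  {"angular": [0,0,0],"xyz": [0,0,0],"claw": 4.0},
  {"angular": [0,0,0],"xyz": [0,0,0],"claw": 5.2},
  {"angular": [0,0,0],"xyz": [0,0,0],"claw": 6.0},
  {"angular": [0,0,0],"xyz": [0,0,0],"claw": 7.0},
  {"angular": [0,0,0],"xyz": [0,0,0],"claw": 7.0},
  {"angular": [0,0,0],"xyz": [0,0,0],"claw": 7.0},
  {"angular": [0,0,0],"xyz": [0,0,-4],"claw": 7.5},
  {"angular": [0,0,0],"xyz": [0,0,-4],"claw": 7.5},
  {"angular": [0,0,0],"xyz": [0,0,-4],"claw": 7.5},
  {"angular": [0,0,0],"xyz": [0,0,0],"claw": 7.5},
])

```text
t: 15.3
eef_pos: [0.644, 0.1676, 0.1872]
ee_rot: [-3.133, 0.006, -1.769]
force: [-0.2, -0.7, 0.3]
width: 0.0747
gripper_force: 0.0
```

```bash
python3 -c "
from h import *
s=monitor.get_state(); print(s['t'],s['eef_pos'],s['force'])
print('dist to B via'); plan([.4655,-.2369,.2],YG)"
```

```text
15.3 [0.64402615 0.16763992 0.18721227] [-0.21091138 -0.72461877  0.31361998]
dist to B via
turn [-0.51  0.32  0.11] shift [43.2   9.44 -1.28]
```

Call:
servo_tool([
  {"angular": [0,0,0],"xyz": [4.5,1.18,-0.3],"claw": 7.5},
  {"angular": [0,0,0],"xyz": [4.5,1.18,-0.3],"claw": 7.5},
  {"angular": [0,0,0],"xyz": [4.5,1.18,-0.3],"claw": 7.5},
  {"angular": [0,0,0],"xyz": [4.5,1.18,-0.3],"claw": 7.5},
  {"angular": [0,0,0],"xyz": [4.5,1.18,-0.3],"claw": 7.5},
  {"angular": [0,0,0],"xyz": [4.5,1.18,-0.3],"claw": 7.5},
  {"angular": [0,0,0],"xyz": [4.5,1.18,-0.3],"claw": 7.5},
  {"angular": [0,0,0],"xyz": [4.0,1.18,-0.3],"claw": 7.5},
  {"angular": [0,0,0],"xyz": [0,0,0],"claw": 7.5},
  {"angular": [0,0,0],"xyz": [0,0,0],"claw": 7.5},
])

```text
t: 16.3
eef_pos: [0.4777, -0.1635, 0.2045]
ee_rot: [-3.141, 0.0, -1.773]
force: [0.8, 1.1, 0.5]
width: 0.0752
gripper_force: 0.0
```

```bash
python3 -c "
from h import *
s=monitor.get_state(); print(s['t'],s['eef_pos'],s['ee_rot'])
W=grab('wrist'); cv2.imwrite('pics/w5.png',W['color'])
g=[np.r_[a,.031] for a in([.4655,-.2369],[.542,-.3457],[.4689,-.3425])]
P=springs(W,[proj(W,q)[0].round() for q in g])
plan(np.r_[P[0][:2],.043],YG)"
```

```text
16.3 [ 0.47767053 -0.16350132  0.20451707] [-3.14073593e+00  2.63332041e-04 -1.77251698e+00]
(np.float64(276.0), np.float64(104.0)) px [273.6 102.8] bbox (244, 73, 61, 62) pred [241.2  69.2] [63.9 65.4] xy [ 0.467  -0.2384]
(np.float64(153.0), np.float64(-12.0)) px [159.6  10.8] bbox (121, 0, 71, 28) pred [116.  -33.2] [81.6 81.3] xy [ 0.5409 -0.3276]
(np.float64(244.0), np.float64(-30.0)) px [246.5   4.9] bbox (226, 0, 42, 13) pred [209.8 -40.5] [67.3 83.9] xy [ 0.4725 -0.3166]
turn [-0.04  0.01 -0.  ] shift [ 7.63 -0.41 16.14]
```

Call:
servo_tool([
  {"angular": [0,0,0],"xyz": [3.8,-0.2,2],"claw": 7.5},
  {"angular": [0,0,0],"xyz": [3.8,-0.2,2],"claw": 7.5},
  {"angular": [0,0,0],"xyz": [0,0,2],"claw": 7.5},
  {"angular": [0,0,0],"xyz": [0,0,2],"claw": 7.5},
  {"angular": [0,0,0],"xyz": [0,0,3],"claw": 7.5},
  {"angular": [0,0,0],"xyz": [0,0,3],"claw": 7.5},
  {"angular": [0,0,0],"xyz": [0,0,2.1],"claw": 7.5},
  {"angular": [0,0,0],"xyz": [0,0,0],"claw": 7.5},
  {"angular": [0,0,0],"xyz": [0,0,0],"claw": 7.0},
  {"angular": [0,0,0],"xyz": [0,0,0],"claw": 4.0},
  {"angular": [0,0,0],"xyz": [0,0,0],"claw": 4.0},
  {"angular": [0,0,0],"xyz": [0,0,0],"claw": 4.0},
  {"angular": [0,0,0],"xyz": [0,0,0],"claw": 4.0},
  {"angular": [0,0,0],"xyz": [0,0,0],"claw": 4.0},
])

```text
t: 17.75
eef_pos: [0.4673, -0.238, 0.0441]
ee_rot: [-3.14, 0.0, -1.77]
force: [-0.9, 1.6, 7.0]
width: 0.0475
gripper_force: 20.0
```

Call:
servo_tool([
  {"angular": [0,0,0],"xyz": [0,0,-3],"claw": 4.0},
  {"angular": [0,0,0],"xyz": [0,0,-3],"claw": 4.0},
  {"angular": [0,0,0],"xyz": [0,0,-3],"claw": 4.0},
  {"angular": [0,0,0],"xyz": [0,0,-3],"claw": 4.0},
  {"angular": [0,0,0],"xyz": [0,0,-1],"claw": 4.0},
  {"angular": [0,0,0],"xyz": [0,0,0],"claw": 4.0},
])

```text
t: 18.35
eef_pos: [0.4676, -0.2381, 0.1748]
ee_rot: [-3.138, 0.0, -1.771]
force: [-0.4, 0.6, -1.5]
width: 0.0475
gripper_force: 20.0
```

```bash
python3 -c "
from h import *
s=monitor.get_state(); print(s['t'],s['eef_pos'],s['ee_rot'])
plan(fx(.085,.04,.172),YG)"
```

```text
18.35 [ 0.46758144 -0.23814669  0.17478788] [-3.13816120e+00  3.48008841e-04 -1.77055031e+00]
turn [-0.2   0.02  0.04] shift [-35.02  -8.85   0.28]
```

Call:
servo_tool([
  {"angular": [0,0,0],"xyz": [-4.38,-1.11,0],"claw": 4.0},
  {"angular": [0,0,0],"xyz": [-4.38,-1.11,0],"claw": 4.0},
  {"angular": [0,0,0],"xyz": [-4.38,-1.11,0],"claw": 4.0},
  {"angular": [0,0,0],"xyz": [-4.38,-1.11,0],"claw": 4.0},
  {"angular": [0,0,0],"xyz": [-4.38,-1.11,0],"claw": 4.0},
  {"angular": [0,0,0],"xyz": [-4.38,-1.11,0],"claw": 4.0},
  {"angular": [0,0,0],"xyz": [-4.38,-1.11,0],"claw": 4.0},
  {"angular": [0,0,0],"xyz": [-4.36,-1.08,0],"claw": 4.0},
  {"angular": [0,0,0],"xyz": [0,0,0],"claw": 4.0},
  {"angular": [0,0,0],"xyz": [0,0,0],"claw": 4.0},
  {"angular": [0,0,0],"xyz": [0,0,0],"claw": 4.0},
])

```text
t: 19.45
eef_pos: [0.622, 0.0871, 0.1717]
ee_rot: [3.139, -0.001, -1.771]
force: [-0.4, 0.3, -0.7]
width: 0.0473
gripper_force: 20.0
```

```bash
python3 -c "
from h import *
s=monitor.get_state(); print(s['t'],s['eef_pos'],s['ee_rot'])
plan(fx(.085,.04,.0605),YG)"
```

```text
19.45 [0.62202666 0.08705401 0.17170534] [ 3.13926977e+00 -1.35797757e-03 -1.77074758e+00]
turn [ 0.13 -0.08  0.03] shift [-0.07 -0.19 11.12]
```

Call:
servo_tool([
  {"angular": [0,0,0],"xyz": [-0.07,-0.19,2],"claw": 4.0},
  {"angular": [0,0,0],"xyz": [0,0,2],"claw": 4.0},
  {"angular": [0,0,0],"xyz": [0,0,1.5],"claw": 4.0},
  {"angular": [0,0,0],"xyz": [0,0,1.5],"claw": 4.0},
  {"angular": [0,0,0],"xyz": [0,0,1.5],"claw": 4.0},
  {"angular": [0,0,0],"xyz": [0,0,1.5],"claw": 4.0},
  {"angular": [0,0,0],"xyz": [0,0,1.1],"claw": 4.0},
  {"angular": [0,0,0],"xyz": [0,0,0],"claw": 4.0},
  {"angular": [0,0,0],"xyz": [0,0,0.1],"claw": 4.0},
  {"angular": [0,0,0],"xyz": [0,0,0],"claw": 4.0},
])

```text
t: 20.45
eef_pos: [0.6254, 0.0879, 0.062]
ee_rot: [-3.141, 0.001, -1.771]
force: [0.1, -0.5, -1.4]
width: 0.0474
gripper_force: 20.0
```

Call:
servo_tool([
  {"angular": [0,0,0],"xyz": [0,0,0],"claw": 5.2},
  {"angular": [0,0,0],"xyz": [0,0,0],"claw": 6.0},
  {"angular": [0,0,0],"xyz": [0,0,0],"claw": 7.0},
  {"angular": [0,0,0],"xyz": [0,0,0],"claw": 7.0},
  {"angular": [0,0,0],"xyz": [0,0,0],"claw": 7.0},
  {"angular": [0,0,0],"xyz": [0,0,-4],"claw": 7.5},
  {"angular": [0,0,0],"xyz": [0,0,-4],"claw": 7.5},
  {"angular": [0,0,0],"xyz": [0,0,-4],"claw": 7.5},
  {"angular": [0,0,0],"xyz": [0,0,0],"claw": 7.5},
])

```text
t: 21.35
eef_pos: [0.6282, 0.0889, 0.1879]
ee_rot: [-3.132, 0.005, -1.769]
force: [0.8, 0.1, 0.0]
width: 0.075
gripper_force: 0.0
```

```bash
python3 -c "
from h import *
s=monitor.get_state(); print(s['t'],s['eef_pos'],s['force'])
c=np.array([.542,-.3457]); tx=np.array([np.cos(YG),np.sin(YG)])
plan(np.r_[c-.08*tx,.26],YG)"
```

```text
21.35 [0.62820872 0.08885721 0.18793687] [0.77532361 0.13259034 0.02457658]
turn [-0.53  0.27  0.11] shift [36.3  -0.2  -7.21]
```

Call:
servo_tool([
  {"angular": [0,0,0],"xyz": [4.5,0,-0.9],"claw": 7.5},
  {"angular": [0,0,0],"xyz": [4.5,0,-0.9],"claw": 7.5},
  {"angular": [0,0,0],"xyz": [4.5,0,-0.9],"claw": 7.5},
  {"angular": [0,0,0],"xyz": [4.5,0,-0.9],"claw": 7.5},
  {"angular": [0,0,0],"xyz": [4.5,0,-0.9],"claw": 7.5},
  {"angular": [0,0,0],"xyz": [4.5,0,-0.9],"claw": 7.5},
  {"angular": [0,0,0],"xyz": [4.5,0,-0.9],"claw": 7.5},
  {"angular": [0,0,0],"xyz": [4.5,0,-0.9],"claw": 7.5},
  {"angular": [0,0,0],"xyz": [0,0,0],"claw": 7.5},
  {"angular": [0,0,0],"xyz": [0,0,0],"claw": 7.5},
  {"angular": [0,0,0],"xyz": [0,0,0],"claw": 7.5},
])

```text
t: 22.45
eef_pos: [0.5536, -0.2643, 0.2528]
ee_rot: [3.141, 0.0, -1.77]
force: [0.8, -0.7, 0.1]
width: 0.075
gripper_force: 0.0
```

```bash
python3 -c "
from h import *
s=monitor.get_state(); print(s['t'],s['eef_pos'],s['ee_rot'],s['q'])
W=grab('wrist'); cv2.imwrite('pics/w6.png',W['color'])
g=[np.r_[a,.031] for a in([.542,-.3457],[.4689,-.3425])]
P=springs(W,[proj(W,q)[0].round() for q in g])
# wrench: bright low-saturation pixels near springs
hs=cv2.cvtColor(W['color'],cv2.COLOR_BGR2HSV)
n,l,st,ce=cv2.connectedComponentsWithStats(((hs[:230,:,1]<60)&(hs[:230,:,2]>120)).astype(np.uint8))
for i in range(1,n):
    if st[i,4]>300: print(st[i]); w=np.argwhere(l==i)[:,::-1]; r=cv2.boxPoints(cv2.minAreaRect(w.astype(np.float32))); print(onz(W,r,.008)[:,:2].round(3).tolist())
for a in(60,-60): print(a); plan(np.r_[P[0][:2],.16],YG+np.radians(a))"
```

```text
22.45 [ 0.55358025 -0.26431468  0.25282278] [ 3.14108665e+00  2.79334490e-04 -1.77029835e+00] [-1.27656064e-01  2.56038920e-01 -1.23741421e-01 -3.39033765e-04
 -1.19150066e+00 -7.17202803e-02]
(np.float64(274.0), np.float64(96.0)) px [274.2  96.9] bbox (249, 71, 52, 53) pred [246.5  67.7] [54.8 56.2] xy [ 0.5415 -0.3451]
(np.float64(350.0), np.float64(84.0)) px [351.4  85.6] bbox (322, 59, 59, 53) pred [322.3  55.2] [62.3 56.6] xy [ 0.4678 -0.3413]
[499  43  61   6 307]
[[0.306, -0.357], [0.237, -0.348], [0.238, -0.343], [0.306, -0.352]]
[ 241  107  154   61 2773]
[[0.583, -0.317], [0.427, -0.32], [0.423, -0.284], [0.584, -0.28]]
[  93  198   42   32 1116]
[[0.758, -0.283], [0.713, -0.274], [0.724, -0.239], [0.771, -0.249]]
60
turn [ 2.00e-02  3.00e-02 -5.99e+01] shift [4.46 6.89 9.29]
-60
turn [ 3.00e-02 -0.00e+00  6.01e+01] shift [ 3.74 -7.31  9.29]
```

Call:
servo_tool([
  {"angular": [0,0,8.57],"xyz": [0,0,0],"claw": 6.6},
  {"angular": [0,0,8.57],"xyz": [0,0,0],"claw": 6.6},
  {"angular": [0,0,8.57],"xyz": [0,0,0],"claw": 6.6},
  {"angular": [0,0,8.57],"xyz": [0,0,0],"claw": 6.6},
  {"angular": [0,0,8.57],"xyz": [0,0,0],"claw": 6.6},
  {"angular": [0,0,8.57],"xyz": [0,0,0],"claw": 6.6},
  {"angular": [0,0,8.57],"xyz": [0,0,0],"claw": 6.6},
  {"angular": [0,0,0],"xyz": [1.85,-3.6,3],"claw": 6.6},
  {"angular": [0,0,0],"xyz": [1.85,-3.6,3],"claw": 6.6},
  {"angular": [0,0,0],"xyz": [0,0,3],"claw": 6.6},
  {"angular": [0,0,0],"xyz": [0,0,0],"claw": 6.6},
  {"angular": [0,0,0],"xyz": [0,0,0],"claw": 6.6},
])

```text
t: 23.7
eef_pos: [0.542, -0.3434, 0.1639]
ee_rot: [3.141, -0.001, -2.816]
force: [0.2, 0.3, 0.3]
width: 0.0661
gripper_force: 0.0
```

```bash
python3 -c "
from h import *
s=monitor.get_state(); print(s['t'],s['eef_pos'],s['ee_rot'],s['width'])
plan([.541,-.3448,.043],YG-np.radians(60))
I=cv2.imread('pics/w6.png'); hs=cv2.cvtColor(I,cv2.COLOR_BGR2HSV)
T=np.load('pics/top0.npy',allow_pickle=True).item(); h=cv2.cvtColor(T['color'],cv2.COLOR_BGR2HSV)
m=((h[...,1]>200)&((h[...,0]<4)|(h[...,0]>176)))[200:245,400:435]; c=np.argwhere(m).mean(0); print(c,onz(T,[(400+c[1],200+c[0])],.03))"
```

```text
23.7 [ 0.54203514 -0.3433613   0.16387929] [ 3.14126708e+00 -1.27652866e-03 -2.81565245e+00] 0.06609081466800759
turn [ 0.02 -0.07  0.16] shift [ 0.14 -0.1  12.09]
[nan nan] [[nan nan nan]]<string>:7: RuntimeWarning: Mean of empty slice.
  ret = um.true_divide(
```

Call:
servo_tool([
  {"angular": [0,0,0],"xyz": [0.14,-0.1,4],"claw": 6.6},
  {"angular": [0,0,0],"xyz": [0,0,3],"claw": 6.6},
  {"angular": [0,0,0],"xyz": [0,0,3],"claw": 6.6},
  {"angular": [0,0,0],"xyz": [0,0,2.1],"claw": 6.6},
  {"angular": [0,0,0],"xyz": [0,0,0],"claw": 6.6},
  {"angular": [0,0,0],"xyz": [0,0,0],"claw": 4.0},
  {"angular": [0,0,0],"xyz": [0,0,0],"claw": 4.0},
  {"angular": [0,0,0],"xyz": [0,0,0],"claw": 4.0},
  {"angular": [0,0,0],"xyz": [0,0,0],"claw": 4.0},
  {"angular": [0,0,0],"xyz": [0,0,0],"claw": 4.0},
])

```text
t: 24.7
eef_pos: [0.542, -0.3458, 0.0449]
ee_rot: [-3.14, 0.003, -2.817]
force: [-0.5, 2.6, 7.2]
width: 0.0484
gripper_force: 20.0
```

Call:
servo_tool([
  {"angular": [0,0,0],"xyz": [0,0,-3],"claw": 4.0},
  {"angular": [0,0,0],"xyz": [0,0,-3],"claw": 4.0},
  {"angular": [0,0,0],"xyz": [0,0,-3],"claw": 4.0},
  {"angular": [0,0,0],"xyz": [0,0,-3],"claw": 4.0},
  {"angular": [0,0,0],"xyz": [0,0,-1],"claw": 4.0},
  {"angular": [0,0,-8.57],"xyz": [0,0,0],"claw": 4.0},
  {"angular": [0,0,-8.57],"xyz": [0,0,0],"claw": 4.0},
  {"angular": [0,0,-8.57],"xyz": [0,0,0],"claw": 4.0},
  {"angular": [0,0,-8.57],"xyz": [0,0,0],"claw": 4.0},
  {"angular": [0,0,-8.57],"xyz": [0,0,0],"claw": 4.0},
  {"angular": [0,0,-8.57],"xyz": [0,0,0],"claw": 4.0},
  {"angular": [0,0,-8.57],"xyz": [0,0,0],"claw": 4.0},
  {"angular": [0,0,0],"xyz": [0,0,0],"claw": 4.0},
])

```text
t: 26.0
eef_pos: [0.5403, -0.3455, 0.1723]
ee_rot: [3.141, 0.0, -1.768]
force: [0.2, 0.2, -0.8]
width: 0.0481
gripper_force: 20.0
```

```bash
python3 -c "
from h import *
s=monitor.get_state(); print(s['t'],s['eef_pos'],s['ee_rot'],s['width'])
plan(fx(.085,-.04,.172),YG)"
```

```text
26.0 [ 0.54027836 -0.34550016  0.17232649] [ 3.14107147e+00  3.34983563e-04 -1.76828371e+00] 0.048079217330271325
turn [0.03 0.02 0.17] shift [-3.609e+01  4.100e-01  3.000e-02]
```

Call:
servo_tool([
  {"angular": [0,0,0],"xyz": [-4.51,0.05,0],"claw": 4.0},
  {"angular": [0,0,0],"xyz": [-4.51,0.05,0],"claw": 4.0},
  {"angular": [0,0,0],"xyz": [-4.51,0.05,0],"claw": 4.0},
  {"angular": [0,0,0],"xyz": [-4.51,0.05,0],"claw": 4.0},
  {"angular": [0,0,0],"xyz": [-4.51,0.05,0],"claw": 4.0},
  {"angular": [0,0,0],"xyz": [-4.51,0.05,0],"claw": 4.0},
  {"angular": [0,0,0],"xyz": [-4.51,0.05,0],"claw": 4.0},
  {"angular": [0,0,0],"xyz": [-4.51,0.05,0],"claw": 4.0},
  {"angular": [0,0,0],"xyz": [0,0,0],"claw": 4.0},
  {"angular": [0,0,0],"xyz": [0,0,0],"claw": 4.0},
  {"angular": [0,0,0],"xyz": [0,0,0],"claw": 4.0},
])

```text
t: 27.1
eef_pos: [0.6078, 0.0082, 0.1725]
ee_rot: [3.141, -0.0, -1.773]
force: [0.1, 0.8, -1.6]
width: 0.0485
gripper_force: 20.0
```

```bash
python3 -c "
from h import *
s=monitor.get_state(); print(s['t'],s['eef_pos'],s['ee_rot'])
plan(fx(.085,-.04,.0605),YG)"
```

```text
27.1 [0.60778031 0.00824849 0.17247537] [ 3.14098231e+00 -2.47092060e-04 -1.77296567e+00]
turn [ 0.03 -0.01 -0.1 ] shift [-0.08 -0.02 11.2 ]
```

Call:
servo_tool([
  {"angular": [0,0,0],"xyz": [-0.08,0,2],"claw": 4.0},
  {"angular": [0,0,0],"xyz": [0,0,2],"claw": 4.0},
  {"angular": [0,0,0],"xyz": [0,0,1.5],"claw": 4.0},
  {"angular": [0,0,0],"xyz": [0,0,1.5],"claw": 4.0},
  {"angular": [0,0,0],"xyz": [0,0,1.5],"claw": 4.0},
  {"angular": [0,0,0],"xyz": [0,0,1.5],"claw": 4.0},
  {"angular": [0,0,0],"xyz": [0,0,1.1],"claw": 4.0},
  {"angular": [0,0,0],"xyz": [0,0,0],"claw": 4.0},
  {"angular": [0,0,0],"xyz": [0,0,0.1],"claw": 4.0},
  {"angular": [0,0,0],"xyz": [0,0,0],"claw": 4.0},
])

```text
t: 28.1
eef_pos: [0.6086, 0.0094, 0.0612]
ee_rot: [-3.141, 0.0, -1.771]
force: [-0.1, 0.6, -1.2]
width: 0.0483
gripper_force: 20.0
```

Call:
servo_tool([
  {"angular": [0,0,0],"xyz": [0,0,0],"claw": 5.2},
  {"angular": [0,0,0],"xyz": [0,0,0],"claw": 6.0},
  {"angular": [0,0,0],"xyz": [0,0,0],"claw": 7.0},
  {"angular": [0,0,0],"xyz": [0,0,0],"claw": 7.0},
  {"angular": [0,0,0],"xyz": [0,0,0],"claw": 7.0},
  {"angular": [0,0,0],"xyz": [0,0,-4],"claw": 7.5},
  {"angular": [0,0,0],"xyz": [0,0,-4],"claw": 7.5},
  {"angular": [0,0,0],"xyz": [0,0,-4],"claw": 7.5},
  {"angular": [0,0,0],"xyz": [0,0,0],"claw": 7.5},
])

```text
t: 29.0
eef_pos: [0.6116, 0.0101, 0.1872]
ee_rot: [-3.132, 0.004, -1.769]
force: [0.8, 0.8, -0.1]
width: 0.0751
gripper_force: 0.0
```

```bash
python3 -c "
from h import *
s=monitor.get_state(); print(s['t'],s['eef_pos'],s['force'])
c=np.array([.468,-.341]); tx=np.array([np.cos(YG),np.sin(YG)])
plan(np.r_[c-.08*tx,.22],YG)"
```

```text
29.0 [0.61157961 0.01005426 0.1871739 ] [ 0.78070821  0.81279726 -0.08348983]
turn [-0.54  0.2   0.11] shift [29.26  7.08 -3.28]
```

Call:
servo_tool([
  {"angular": [0,0,0],"xyz": [4.2,1.0,-0.6],"claw": 7.5},
  {"angular": [0,0,0],"xyz": [4.2,1.0,-0.6],"claw": 7.5},
  {"angular": [0,0,0],"xyz": [4.2,1.0,-0.6],"claw": 7.5},
  {"angular": [0,0,0],"xyz": [4.2,1.0,-0.6],"claw": 7.5},
  {"angular": [0,0,0],"xyz": [4.2,1.0,-0.6],"claw": 7.5},
  {"angular": [0,0,0],"xyz": [4.2,1.0,-0.6],"claw": 7.5},
  {"angular": [0,0,0],"xyz": [4.1,1.0,-0.6],"claw": 7.5},
  {"angular": [0,0,0],"xyz": [0,0,0],"claw": 7.5},
  {"angular": [0,0,0],"xyz": [0,0,0],"claw": 7.5},
  {"angular": [0,0,0],"xyz": [0,0,0],"claw": 7.5},
])

```text
t: 30.0
eef_pos: [0.4818, -0.2634, 0.2225]
ee_rot: [3.141, 0.0, -1.77]
force: [-0.3, -0.1, 0.1]
width: 0.0752
gripper_force: 0.0
```

```bash
python3 -c "
from h import *
s=monitor.get_state(); print(s['t'],s['eef_pos'],s['ee_rot'])
W=grab('wrist'); cv2.imwrite('pics/w7.png',W['color'])
P=springs(W,[proj(W,[.468,-.341,.031])[0].round()])
plan(np.r_[P[0][:2],.043],YG)
T=grab('top'); cv2.imwrite('pics/t4.png',T['color'])"
```

```text
30.0 [ 0.48179685 -0.26336627  0.22249741] [ 3.14149872e+00  1.62942135e-04 -1.77027235e+00]
(np.float64(277.0), np.float64(99.0)) px [274.4  98.8] bbox (246, 71, 58, 58) pred [244.   66.8] [60.2 61.7] xy [ 0.4698 -0.3417]
turn [0.02 0.01 0.09] shift [ 7.95 -0.38 17.94]
```

Call:
servo_tool([
  {"angular": [0,0,0],"xyz": [3.95,-0.17,2],"claw": 6.4},
  {"angular": [0,0,0],"xyz": [3.9,-0.16,2],"claw": 6.4},
  {"angular": [0,0,0],"xyz": [0,0,2],"claw": 6.4},
  {"angular": [0,0,0],"xyz": [0,0,2],"claw": 6.4},
  {"angular": [0,0,0],"xyz": [0,0,3],"claw": 6.4},
  {"angular": [0,0,0],"xyz": [0,0,3],"claw": 6.4},
  {"angular": [0,0,0],"xyz": [0,0,2],"claw": 6.4},
  {"angular": [0,0,0],"xyz": [0,0,1.9],"claw": 6.4},
  {"angular": [0,0,0],"xyz": [0,0,0],"claw": 6.4},
  {"angular": [0,0,0],"xyz": [0,0,0],"claw": 4.0},
  {"angular": [0,0,0],"xyz": [0,0,0],"claw": 4.0},
  {"angular": [0,0,0],"xyz": [0,0,0],"claw": 4.0},
  {"angular": [0,0,0],"xyz": [0,0,0],"claw": 4.0},
  {"angular": [0,0,0],"xyz": [0,0,0],"claw": 4.0},
])

```text
t: 31.5
eef_pos: [0.4702, -0.3414, 0.0449]
ee_rot: [-3.139, -0.0, -1.77]
force: [0.2, 4.0, 6.7]
width: 0.0471
gripper_force: 20.0
```

Call:
servo_tool([
  {"angular": [0,0,0],"xyz": [0,0,-3],"claw": 4.0},
  {"angular": [0,0,0],"xyz": [0,0,-3],"claw": 4.0},
  {"angular": [0,0,0],"xyz": [0,0,-3],"claw": 4.0},
  {"angular": [0,0,0],"xyz": [0,0,-3],"claw": 4.0},
  {"angular": [0,0,0],"xyz": [0,0,-1],"claw": 4.0},
  {"angular": [0,0,0],"xyz": [0,0,0],"claw": 4.0},
])

```text
t: 32.1
eef_pos: [0.47, -0.3416, 0.1752]
ee_rot: [-3.138, -0.0, -1.77]
force: [0.3, 0.8, -1.4]
width: 0.0473
gripper_force: 20.0
```

```bash
python3 -c "
from h import *
s=monitor.get_state(); print(s['t'],s['eef_pos'],s['ee_rot'])
plan(fx(.085,-.12,.172),YG)"
```

```text
32.1 [ 0.46996643 -0.34160969  0.17523748] [-3.13833271e+00 -3.01295322e-04 -1.77048196e+00]
turn [-0.19 -0.02  0.04] shift [-29.11  -6.56   0.32]
```

Call:
servo_tool([
  {"angular": [0,0,0],"xyz": [-4.16,-0.93,0],"claw": 4.0},
  {"angular": [0,0,0],"xyz": [-4.16,-0.93,0],"claw": 4.0},
  {"angular": [0,0,0],"xyz": [-4.16,-0.93,0],"claw": 4.0},
  {"angular": [0,0,0],"xyz": [-4.16,-0.93,0],"claw": 4.0},
  {"angular": [0,0,0],"xyz": [-4.16,-0.93,0],"claw": 4.0},
  {"angular": [0,0,0],"xyz": [-4.16,-0.93,0],"claw": 4.0},
  {"angular": [0,0,0],"xyz": [-4.16,-0.93,0],"claw": 4.0},
  {"angular": [0,0,0],"xyz": [0,0,0],"claw": 4.0},
  {"angular": [0,0,0],"xyz": [0,0,0],"claw": 4.0},
  {"angular": [0,0,0],"xyz": [0,0,0],"claw": 4.0},
])

```text
t: 33.1
eef_pos: [0.5898, -0.0693, 0.1723]
ee_rot: [3.139, -0.001, -1.771]
force: [0.2, 0.4, -1.8]
width: 0.0473
gripper_force: 20.0
```

```bash
python3 -c "
from h import *
s=monitor.get_state(); print(s['t'],s['eef_pos'],s['ee_rot'])
plan(fx(.085,-.12,.0605),YG)"
```

```text
33.1 [ 0.58984567 -0.06931932  0.17228138] [ 3.13920190e+00 -7.25075995e-04 -1.77077538e+00]
turn [ 0.14 -0.04  0.02] shift [-0.04 -0.23 11.18]
```

Call:
servo_tool([
  {"angular": [0,0,0],"xyz": [-0.04,-0.23,2],"claw": 4.0},
  {"angular": [0,0,0],"xyz": [0,0,2],"claw": 4.0},
  {"angular": [0,0,0],"xyz": [0,0,1.5],"claw": 4.0},
  {"angular": [0,0,0],"xyz": [0,0,1.5],"claw": 4.0},
  {"angular": [0,0,0],"xyz": [0,0,1.5],"claw": 4.0},
  {"angular": [0,0,0],"xyz": [0,0,1.5],"claw": 4.0},
  {"angular": [0,0,0],"xyz": [0,0,1.1],"claw": 4.0},
  {"angular": [0,0,0],"xyz": [0,0,0],"claw": 4.0},
  {"angular": [0,0,0],"xyz": [0,0,0.1],"claw": 4.0},
  {"angular": [0,0,0],"xyz": [0,0,0],"claw": 4.0},
])

```text
t: 34.1
eef_pos: [0.5934, -0.0691, 0.0622]
ee_rot: [-3.141, 0.0, -1.771]
force: [0.1, 0.9, -1.1]
width: 0.0468
gripper_force: 20.0
```

Call:
servo_tool([
  {"angular": [0,0,0],"xyz": [0,0,0],"claw": 5.2},
  {"angular": [0,0,0],"xyz": [0,0,0],"claw": 6.0},
  {"angular": [0,0,0],"xyz": [0,0,0],"claw": 7.0},
  {"angular": [0,0,0],"xyz": [0,0,0],"claw": 7.0},
  {"angular": [0,0,0],"xyz": [0,0,0],"claw": 7.0},
  {"angular": [0,0,0],"xyz": [0,0,-4],"claw": 7.5},
  {"angular": [0,0,0],"xyz": [0,0,-4],"claw": 7.5},
  {"angular": [0,0,0],"xyz": [0,0,-4],"claw": 7.5},
  {"angular": [0,0,0],"xyz": [0,0,0],"claw": 7.5},
])

```text
t: 35.0
eef_pos: [0.5965, -0.0688, 0.1881]
ee_rot: [-3.132, 0.002, -1.769]
force: [0.5, -0.1, -0.9]
width: 0.0751
gripper_force: 0.0
```

```bash
python3 -c "
from h import *
s=monitor.get_state(); print(s['t'],s['eef_pos'],s['force'])
plan(fx(-.03,.17,.30),YG)"
```

```text
35.0 [ 0.59648495 -0.06880001  0.1880535 ] [ 0.54143107 -0.07176805 -0.93197034]
turn [-0.56  0.13  0.11] shift [-28.85  11.91 -11.19]
```

Call:
servo_tool([
  {"angular": [0,0,0],"xyz": [-3.6,1.49,-1.4],"claw": 7.5},
  {"angular": [0,0,0],"xyz": [-3.6,1.49,-1.4],"claw": 7.5},
  {"angular": [0,0,0],"xyz": [-3.6,1.49,-1.4],"claw": 7.5},
  {"angular": [0,0,0],"xyz": [-3.6,1.49,-1.4],"claw": 7.5},
  {"angular": [0,0,0],"xyz": [-3.6,1.49,-1.4],"claw": 7.5},
  {"angular": [0,0,0],"xyz": [-3.6,1.49,-1.4],"claw": 7.5},
  {"angular": [0,0,0],"xyz": [-3.6,1.49,-1.4],"claw": 7.5},
  {"angular": [0,0,0],"xyz": [-3.6,1.49,-1.4],"claw": 7.5},
  {"angular": [0,0,0],"xyz": [0,0,0],"claw": 7.5},
  {"angular": [0,0,0],"xyz": [0,0,0],"claw": 7.5},
  {"angular": [0,0,0],"xyz": [0,0,0],"claw": 7.5},
])

```text
t: 36.1
eef_pos: [0.5332, 0.2364, 0.2931]
ee_rot: [3.141, -0.001, -1.771]
force: [-0.9, 0.7, -0.3]
width: 0.0749
gripper_force: 0.0
```

```bash
cat > st.py <<'E'
from h import *
s=monitor.get_state(); print(s['t'],s['eef_pos'],s['ee_rot'])
W=grab('wrist'); cv2.imwrite('pics/w8.png',W['color']); np.save('pics/w8.npy',W,allow_pickle=True)
def fr(p): d=p[...,:2]-F; return np.stack([d@EX,d@EY],-1)
hs=cv2.cvtColor(W['color'],cv2.COLOR_BGR2HSV)
m=((hs[...,0]>12)&(hs[...,0]<30)&(hs[...,1]>120)&(hs[...,2]>120)).astype(np.uint8)
u,v=proj(W,fx(-.098,.11,.03))[0].round().astype(int); print("look",u,v)
n,l,st,ce=cv2.connectedComponentsWithStats(m)
for i in range(1,n):
    if st[i,4]>15 and st[i,1]<240: print("brass",st[i],ce[i],fr(onz(W,[ce[i]],.037)),fr(onz(W,[st[i,:2],st[i,:2]+st[i,2:4]],.037)).round(4).tolist())
v=hs[...,2]
for y in(.04,.08): print(proj(W,fx(-.07,y,.0695)))
E
python3 st.py
```

```text
36.1 [0.53322112 0.23637642 0.29308865] [ 3.14088224e+00 -7.32796250e-04 -1.77060912e+00]
look 338 121
brass [124   0  21  30 307] [133.29641694  11.90879479] [[ 0.1130783  -0.00100416]] [[0.1221, -0.013], [0.1019, 0.017]]
brass [    0     0   528   279 57806] [321.22653358 150.35316403] [[-0.07959111  0.14043608]] [[0.2606, -0.0235], [-0.3456, 0.2968]]
brass [23 18  5 13 24] [24.875      23.79166667] [[0.23304521 0.00354524]] [[0.2347, -0.0025], [0.2301, 0.0111]]
brass [22 31  9 33 87] [26.44827586 44.5862069 ] [[0.23342187 0.02485954]] [[0.2372, 0.0106], [0.2304, 0.0451]]
brass [63 42  9 22 61] [67.04918033 53.54098361] [[0.18779121 0.03670421]] [[0.1912, 0.0249], [0.1833, 0.0475]]
brass [544  46   6  21  49] [546.81632653  55.08163265] [[-0.32244454  0.03406043]] [[-0.3179, 0.0249], [-0.328, 0.0462]]
brass [126  69  18  49 257] [134.35797665  95.45136187] [[0.11784167 0.08182103]] [[0.1247, 0.0548], [0.1093, 0.1053]]
brass [137  72  13  40 211] [144.08056872  88.4549763 ] [[0.10682027 0.07493858]] [[0.1132, 0.0582], [0.1023, 0.0992]]
brass [557 101   3  17  27] [558.48148148 109.03703704] [[-0.34527349  0.09052773]] [[-0.342, 0.0819], [-0.3489, 0.1002]]
brass [ 538  103   22  136 1111] [547.97659766 179.12781278] [[-0.3459865   0.17004119]] [[-0.3186, 0.0852], [-0.3784, 0.2441]]
brass [554 104   3  24  39] [555.05128205 115.56410256] [[-0.34207312  0.09784616]] [[-0.3387, 0.0853], [-0.3469, 0.1114]]
brass [554 129   6   8  21] [556.61904762 131.61904762] [[-0.34711252  0.11547766]] [[-0.3432, 0.1127], [-0.3526, 0.1213]]
[[317.72708386  46.32523459]]
[[316.84376057  90.52682293]]
```

View pics/w8.png

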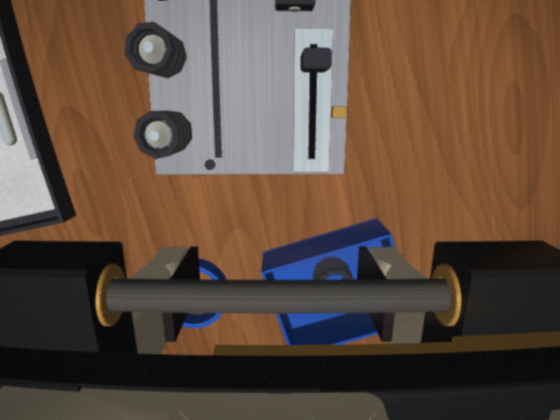

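Springs are seated on rods 2 and 3 (155,48 and 161,134), and the worn spring lies in the bin (335,268). The stop is at (317,59) and the clip at (339,112).

```bash
python3 - <<'E'
from h import *
W=np.load('pics/w8.npy',allow_pickle=True).item()
def fr(p): d=p[...,:2]-F; return np.stack([d@EX,d@EY],-1)
hs=cv2.cvtColor(W['color'],cv2.COLOR_BGR2HSV)
g=W['color'].astype(float)
print("cam",fr((-W['R'].T@W['t'])[None]))
# clip: profile of saturation*value down columns
roi=hs[100:125,328:352]; br=((roi[...,2]>150)&(roi[...,1]>130)&(roi[...,0]>14)&(roi[...,0]<26)); l=cv2.connectedComponentsWithStats(br.astype(np.uint8)); 
for st in l[2][1:]:
    if st[4]>20:
        x,y,w,h,_=st; x+=328;y+=100; print("clip",x,y,w,h,"y lo/hi",fr(onz(W,[(x+w/2-.5,y-.5),(x+w/2-.5,y+h-.5)],.037)).round(4).tolist())
print("sat col 338",hs[100:125,338].tolist())
V=hs[...,2]; print("stop col 312",V[38:80,308].tolist()); print("row 56",V[56,295:340].tolist())
for r in(45,46,47,48): print(r,fr(onz(W,[(317,r)],.0695)))
E
```

```text
cam [[-0.03246233  0.09709404]]
clip 333 107 13 10 y lo/hi [[-0.097, 0.0945], [-0.0974, 0.1047]]
sat col 338 [[107, 11, 157], [111, 11, 159], [113, 13, 161], [105, 10, 158], [115, 10, 157], [140, 5, 145], [15, 57, 148], [19, 133, 169], [19, 151, 176], [19, 153, 177], [19, 150, 177], [20, 150, 179], [20, 151, 179], [19, 151, 181], [19, 150, 178], [19, 150, 180], [19, 147, 177], [18, 119, 165], [16, 50, 152], [105, 3, 149], [116, 11, 158], [116, 11, 161], [116, 11, 160], [125, 10, 159], [111, 16, 161]]
stop col 312 [196, 194, 197, 196, 196, 196, 196, 192, 178, 120, 70, 55, 56, 55, 59, 62, 59, 60, 58, 57, 59, 61, 57, 59, 60, 63, 57, 56, 54, 51, 38, 29, 22, 50, 117, 168, 182, 182, 182, 182, 182, 182]
row 56 [181, 194, 200, 199, 187, 137, 66, 38, 46, 55, 56, 57, 58, 58, 57, 60, 56, 57, 60, 59, 59, 58, 60, 58, 62, 56, 58, 59, 62, 61, 60, 58, 56, 56, 53, 61, 90, 133, 155, 161, 156, 152, 152, 154, 155]
45 [[-0.06930084  0.03882747]]
46 [[-0.06931782  0.03971684]]
47 [[-0.06933489  0.04060681]]
48 [[-0.06935202  0.04149736]]
```

The clip is at fixture y ≈ 0.100 and the stop at y ≈ 0.050. I will grip the stop high, with the fingertips above the 37 mm clip, and move it +50 mm in y.

```bash
python3 -c "
from h import *
plan(fx(-.07,.05,.14),YG)"
```

```text
turn [ 0.04 -0.05  0.  ] shift [11.76  3.65 15.31]
```

Call:
servo_tool([
  {"angular": [0,0,0],"xyz": [2.94,0.91,2.5],"claw": 6.5},
  {"angular": [0,0,0],"xyz": [2.94,0.91,2.5],"claw": 6.5},
  {"angular": [0,0,0],"xyz": [2.94,0.91,2.5],"claw": 6.5},
  {"angular": [0,0,0],"xyz": [2.94,0.92,2.5],"claw": 6.5},
  {"angular": [0,0,0],"xyz": [0,0,2.5],"claw": 6.5},
  {"angular": [0,0,0],"xyz": [0,0,2.5],"claw": 6.5},
  {"angular": [0,0,0],"xyz": [0,0,0],"claw": 6.5},
  {"angular": [0,0,0],"xyz": [0,0,0],"claw": 6.5},
])

```text
t: 36.95
eef_pos: [0.4745, 0.1282, 0.1439]
ee_rot: [3.141, -0.001, -1.771]
force: [0.5, 0.0, 0.4]
width: 0.0653
gripper_force: 0.0
```

```bash
python3 -c "
from h import *
plan(fx(-.07,.05,.068),YG)"
```

```text
turn [ 0.03 -0.07  0.  ] shift [0.02 0.03 7.59]
```

Call:
servo_tool([
  {"angular": [0,0,0],"xyz": [0,0,2.5],"claw": 6.5},
  {"angular": [0,0,0],"xyz": [0,0,2.5],"claw": 6.5},
  {"angular": [0,0,0],"xyz": [0,0,2.6],"claw": 6.5},
  {"angular": [0,0,0],"xyz": [0,0,0],"claw": 5.0},
  {"angular": [0,0,0],"xyz": [0,0,0],"claw": 4.0},
  {"angular": [0,0,0],"xyz": [0,0,0],"claw": 3.2},
  {"angular": [0,0,0],"xyz": [0,0,0],"claw": 2.2},
  {"angular": [0,0,0],"xyz": [0,0,0],"claw": 2.2},
  {"angular": [0,0,0],"xyz": [0,0,0],"claw": 2.2},
  {"angular": [0,0,0],"xyz": [0,0,0],"claw": 2.2},
], force=12)

```text
t: 37.95
eef_pos: [0.4741, 0.1291, 0.0686]
ee_rot: [3.142, 0.0, -1.77]
force: [-4.5, 1.4, 7.7]
width: 0.0278
gripper_force: 12.0
```

```bash
python3 -c "
from h import *
s=monitor.get_state(); d=s['eef_pos'][:2]-F; print(s['eef_pos'],d@EX,d@EY,s['width'],s['force'])"
```

```text
[0.47409599 0.12909964 0.0685642 ] -0.07026902511357706 0.051033117747976024 0.027776587315084793 [-4.54149423  1.39967866  7.65957466]
```

Gripped. Now I slide it 50 mm along -tool x.

Call:
servo_tool([
  {"angular": [0,0,0],"xyz": [-0.7,0,0],"claw": 2.2},
  {"angular": [0,0,0],"xyz": [-0.9,0,0],"claw": 2.2},
  {"angular": [0,0,0],"xyz": [-0.9,0,0],"claw": 2.2},
  {"angular": [0,0,0],"xyz": [-0.9,0,0],"claw": 2.2},
  {"angular": [0,0,0],"xyz": [-0.9,0,0],"claw": 2.2},
  {"angular": [0,0,0],"xyz": [-0.7,0,0],"claw": 2.2},
  {"angular": [0,0,0],"xyz": [0,0,0],"claw": 2.2},
  {"angular": [0,0,0],"xyz": [0,0,0],"claw": 2.2},
  {"angular": [0,0,0],"xyz": [0,0,0],"claw": 2.2},
])

```text
t: 38.85
eef_pos: [0.4841, 0.1786, 0.0686]
ee_rot: [-3.141, 0.001, -1.77]
force: [-4.1, 2.2, 6.5]
width: 0.0279
gripper_force: 12.0
```

```bash
python3 -c "
from h import *
s=monitor.get_state(); d=s['eef_pos'][:2]-F; print(s['eef_pos'],d@EX,d@EY,s['width'],s['force'])"
```

```text
[0.48414852 0.17858697 0.06860736] -0.07026868464903746 0.10153112876253724 0.027895173773040974 [-4.05082727  2.16836432  6.48253288]
```

Call:
servo_tool([
  {"angular": [0,0,0],"xyz": [0,0,0],"claw": 3.2},
  {"angular": [0,0,0],"xyz": [0,0,0],"claw": 4.5},
  {"angular": [0,0,0],"xyz": [0,0,0],"claw": 6.0},
  {"angular": [0,0,0],"xyz": [0,0,0],"claw": 6.5},
  {"angular": [0,0,0],"xyz": [0,0,0],"claw": 6.5},
  {"angular": [0,0,0],"xyz": [0,0,-4],"claw": 6.5},
  {"angular": [0,0,0],"xyz": [0,0,-4],"claw": 6.5},
  {"angular": [0,0,0],"xyz": [-1.7,-1,-3.6],"claw": 6.5},
  {"angular": [0,0,0],"xyz": [-1.7,-1,-3.6],"claw": 6.5},
  {"angular": [0,0,0],"xyz": [-1.7,-1,-3.6],"claw": 6.5},
  {"angular": [0,0,0],"xyz": [-1.7,-1,-3.6],"claw": 6.5},
  {"angular": [0,0,0],"xyz": [0,0,0],"claw": 6.5},
  {"angular": [0,0,0],"xyz": [0,0,0],"claw": 6.5},
  {"angular": [0,0,0],"xyz": [0,0,0],"claw": 6.5},
])

```text
t: 40.25
eef_pos: [0.5362, 0.2362, 0.2905]
ee_rot: [3.14, -0.001, -1.771]
force: [-0.5, -0.1, -0.8]
width: 0.065
gripper_force: 0.0
```

```bash
python3 - <<'E'
from h import *
W=grab('wrist'); cv2.imwrite('pics/w9.png',W['color']); np.save('pics/w9.npy',W,allow_pickle=True)
def fr(p): d=p[...,:2]-F; return np.stack([d@EX,d@EY],-1)
hs=cv2.cvtColor(W['color'],cv2.COLOR_BGR2HSV)
print("cam",fr((-W['R'].T@W['t'])[None]))
def prof(ch,x,y0,z):
    # sample values along fixture y at given height
    ys=np.arange(.075,.13,.0005); uv=proj(W,[fx(x,y,z) for y in ys]).astype(np.float32)
    v=cv2.remap(hs[...,ch],uv[:,0].reshape(1,-1),uv[:,1].reshape(1,-1),cv2.INTER_LINEAR).ravel().astype(int); return ys,v
for x in(-.095,-.098,-.101):
    ys,v=prof(1,x,0,.037); a=ys[v>80]; print("clip",x,a.min(),a.max(),(a.min()+a.max())/2)
for x in(-.062,-.07,-.078):
    ys,v=prof(2,x,0,.0695); a=ys[v<(125 if x!=-.07 else 45)]; print("stop",x,a.min(),a.max(),v[::3].tolist())
E
```

```text
cam [[-0.02935992  0.09759591]]
clip -0.095 0.09450000000000001 0.10550000000000002 0.10000000000000002
clip -0.098 0.09450000000000001 0.10550000000000002 0.10000000000000002
clip -0.101 0.09450000000000001 0.10550000000000002 0.10000000000000002
stop -0.062 0.075 0.12400000000000004 [124, 125, 130, 133, 138, 138, 118, 122, 125, 122, 91, 57, 58, 61, 62, 63, 62, 63, 62, 61, 61, 60, 54, 84, 126, 133, 133, 134, 138, 140, 144, 144, 129, 125, 128, 130, 132]Traceback (most recent call last):
  File "<stdin>", line 13, in <module>
    return umr_minimum(a, axis, None, out, keepdims, initial, where)
ValueError: zero-size array to reduction operation minimum which has no identity
```

The stop spans y 0.090 to 0.1096, so its centre is 0.0998 against the clip's 0.100. That is set. Now I look at the cam.

```bash
python3 -c "
from h import *
plan(fx(-.07,-.04,.27),YG)"
```

```text
turn [ 0.09 -0.1   0.03] shift [20.82  3.93  2.04]
```

Call:
servo_tool([
  {"angular": [0,0,0],"xyz": [4.16,0.78,0.4],"claw": 6.5},
  {"angular": [0,0,0],"xyz": [4.16,0.78,0.4],"claw": 6.5},
  {"angular": [0,0,0],"xyz": [4.16,0.78,0.4],"claw": 6.5},
  {"angular": [0,0,0],"xyz": [4.16,0.78,0.4],"claw": 6.5},
  {"angular": [0,0,0],"xyz": [4.16,0.78,0.4],"claw": 6.5},
  {"angular": [0,0,0],"xyz": [0,0,0],"claw": 6.5},
  {"angular": [0,0,0],"xyz": [0,0,0],"claw": 6.5},
  {"angular": [0,0,0],"xyz": [0,0,0],"claw": 6.5},
])

```text
t: 41.1
eef_pos: [0.4576, 0.0407, 0.2715]
ee_rot: [3.141, -0.0, -1.77]
force: [-0.7, 0.8, 0.7]
width: 0.0653
gripper_force: 0.0
```

```bash
python3 -c "
from h import *
W=grab('wrist'); cv2.imwrite('pics/w10.png',W['color']); np.save('pics/w10.npy',W,allow_pickle=True)
print(proj(W,[fx(-.0418,-.1443,.0895),fx(-.05,-.09,.0475)]))
plan(fx(-.042,-.144,.14),YG)"
```

```text
[[246.27677907  66.09595563]
 [259.33438578 129.43019798]]
turn [ 0.02 -0.02  0.07] shift [10.55 -2.68 13.14]
```

View pics/w10.png

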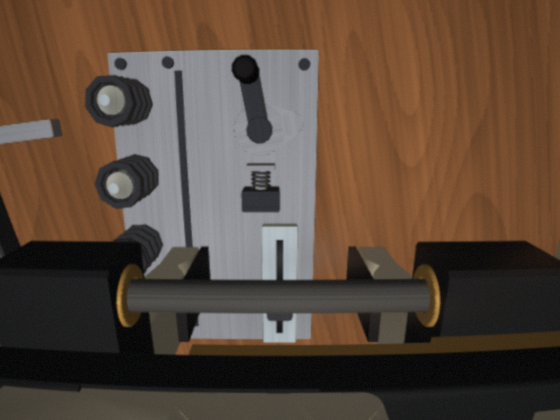

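The view shows the knob at (245,67) and the cam axis at (259,130), both within a pixel or two of the prediction. The springs on rods 0 to 2 are seated. I go to the knob.

Call:
servo_tool([
  {"angular": [0,0,0],"xyz": [3.52,-0.9,4],"claw": 6.0},
  {"angular": [0,0,0],"xyz": [3.52,-0.9,4],"claw": 6.0},
  {"angular": [0,0,0],"xyz": [3.52,-0.9,4],"claw": 6.0},
  {"angular": [0,0,0],"xyz": [0,0,1.1],"claw": 6.0},
  {"angular": [0,0,0],"xyz": [0,0,0],"claw": 6.0},
  {"angular": [0,0,0],"xyz": [0,0,0],"claw": 6.0},
])

```text
t: 41.75
eef_pos: [0.4635, -0.0594, 0.1501]
ee_rot: [-3.141, -0.0, -1.769]
force: [0.1, -0.4, 0.6]
width: 0.06
gripper_force: 0.0
```

```bash
python3 -c "
from h import *
plan(fx(-.0414,-.1443,.077),YG)"
```

```text
turn [-0.02 -0.02  0.11] shift [ 0.85 -0.17  7.31]
```

Call:
servo_tool([
  {"angular": [0,0,0],"xyz": [0.85,-0.17,1],"claw": 6.0},
  {"angular": [0,0,0],"xyz": [0,0,2],"claw": 6.0},
  {"angular": [0,0,0],"xyz": [0,0,2],"claw": 6.0},
  {"angular": [0,0,0],"xyz": [0,0,2.3],"claw": 6.0},
  {"angular": [0,0,0],"xyz": [0,0,0],"claw": 5.0},
  {"angular": [0,0,0],"xyz": [0,0,0],"claw": 4.0},
  {"angular": [0,0,0],"xyz": [0,0,0],"claw": 3.0},
  {"angular": [0,0,0],"xyz": [0,0,0],"claw": 1.8},
  {"angular": [0,0,0],"xyz": [0,0,0],"claw": 1.8},
  {"angular": [0,0,0],"xyz": [0,0,0],"claw": 1.8},
  {"angular": [0,0,0],"xyz": [0,0,0],"claw": 1.8},
], force=20)

```text
t: 42.85
eef_pos: [0.4635, -0.0687, 0.0774]
ee_rot: [-3.14, 0.001, -1.77]
force: [0.2, -0.4, 6.0]
width: 0.0225
gripper_force: 20.0
```

```bash
python3 - <<'E'
from h import *
s=monitor.get_state(); d=s['eef_pos'][:2]-F; p=np.array([d@EX,d@EY]); r=p-[-.05,-.09]
print(s['eef_pos'],p,s['width'],s['force'],"r",np.hypot(*r),"phi",np.degrees(np.arctan2(r[1],r[0])))
# arc rows: tool x=-fix y, tool y=-fix x
ph=np.radians(np.linspace(np.degrees(np.arctan2(r[1],r[0])),-180,17)); R=np.linspace(np.hypot(*r),.055,17)
q=np.c_[R*np.cos(ph),R*np.sin(ph)]; dq=np.diff(q,axis=0)*100
print(np.c_[-dq[:,1],-dq[:,0]].round(2).tolist())
E
```

```text
[ 0.46352902 -0.06869192  0.0774351 ] [-0.04125186 -0.14490352] 0.022457334448252927 [ 0.21656086 -0.42955344  5.99983943] r 0.05559610024150631 phi -80.94679010675112
[[0.06, 0.6], [-0.01, 0.6], [-0.07, 0.6], [-0.13, 0.58], [-0.2, 0.57], [-0.26, 0.54], [-0.31, 0.51], [-0.37, 0.47], [-0.41, 0.43], [-0.46, 0.38], [-0.5, 0.33], [-0.53, 0.28], [-0.55, 0.22], [-0.57, 0.16], [-0.59, 0.09], [-0.59, 0.03]]
```

Call:
servo_tool([
  {"angular": [0,0,0],"xyz": [0.06,0.6,0],"claw": 1.8},
  {"angular": [0,0,0],"xyz": [-0.01,0.6,0],"claw": 1.8},
  {"angular": [0,0,0],"xyz": [-0.07,0.6,0],"claw": 1.8},
  {"angular": [0,0,0],"xyz": [-0.13,0.58,0],"claw": 1.8},
  {"angular": [0,0,0],"xyz": [-0.2,0.57,0],"claw": 1.8},
  {"angular": [0,0,0],"xyz": [-0.26,0.54,0],"claw": 1.8},
  {"angular": [0,0,0],"xyz": [-0.31,0.51,0],"claw": 1.8},
  {"angular": [0,0,0],"xyz": [-0.37,0.47,0],"claw": 1.8},
  {"angular": [0,0,0],"xyz": [0,0,0],"claw": 1.8},
  {"angular": [0,0,0],"xyz": [0,0,0],"claw": 1.8},
])

```text
t: 43.85
eef_pos: [0.4215, -0.0469, 0.0773]
ee_rot: [-3.14, 0.001, -1.77]
force: [-0.7, 2.0, 9.2]
width: 0.0228
gripper_force: 20.0
```

```bash
cat > cam.py <<'E'
from h import *
s=monitor.get_state(); d=s['eef_pos'][:2]-F; p=np.array([d@EX,d@EY]); r=p-[-.05,-.09]
print(s['t'],s['eef_pos'],s['width'],"F fix",s['force'][:2]@EX,s['force'][:2]@EY,s['force'][2],"r",np.hypot(*r),"phi",np.degrees(np.arctan2(r[1],r[0])),"rel",r)
E
python3 cam.py
```

```text
43.85 [ 0.42153478 -0.0468981   0.07731806] 0.022805083350287334 F fix -1.0487278355537637 1.868905899001028 9.209835328582487 r 0.05573305674750353 phi -131.24538484317893 rel [-0.03674398 -0.04190529]
```

Call:
servo_tool([
  {"angular": [0,0,0],"xyz": [-0.41,0.43,0],"claw": 1.8},
  {"angular": [0,0,0],"xyz": [-0.46,0.38,0],"claw": 1.8},
  {"angular": [0,0,0],"xyz": [-0.5,0.33,0],"claw": 1.8},
  {"angular": [0,0,0],"xyz": [-0.53,0.28,0],"claw": 1.8},
  {"angular": [0,0,0],"xyz": [-0.55,0.22,0],"claw": 1.8},
  {"angular": [0,0,0],"xyz": [-0.57,0.16,0],"claw": 1.8},
  {"angular": [0,0,0],"xyz": [-0.59,0.09,0],"claw": 1.8},
  {"angular": [0,0,0],"xyz": [-0.59,0.03,0],"claw": 1.8},
  {"angular": [0,0,0],"xyz": [0,0,0],"claw": 1.8},
  {"angular": [0,0,0],"xyz": [0,0,0],"claw": 1.8},
  {"angular": [0,0,0],"xyz": [0,0,0],"claw": 1.8},
])

```text
t: 44.95
eef_pos: [0.4117, -0.002, 0.0774]
ee_rot: [-3.14, 0.001, -1.77]
force: [1.1, -0.2, 7.0]
width: 0.0224
gripper_force: 20.0
```

```bash
python3 cam.py
```

```text
44.95 [ 0.41166814 -0.00196094  0.0773538 ] 0.022394033386653082 F fix 1.1164172476269567 0.015553644785211733 7.049456363020116 r 0.05535866847815365 phi 179.82562598845706 rel [-0.05535841  0.00016848]
```

Call:
servo_tool([
  {"angular": [0,0,0],"xyz": [0,0,0],"claw": 2.6},
  {"angular": [0,0,0],"xyz": [0,0,0],"claw": 3.5},
  {"angular": [0,0,0],"xyz": [0,0,0],"claw": 5.0},
  {"angular": [0,0,0],"xyz": [0,0,0],"claw": 6.0},
  {"angular": [0,0,0],"xyz": [0,0,0],"claw": 6.0},
  {"angular": [0,0,0],"xyz": [0,0,-3],"claw": 6.0},
  {"angular": [0,0,0],"xyz": [0,0,-4],"claw": 6.0},
  {"angular": [0,0,0],"xyz": [-1.5,-1,-4],"claw": 6.0},
  {"angular": [0,0,0],"xyz": [-1.5,-1,-4],"claw": 6.0},
  {"angular": [0,0,0],"xyz": [-2,-1.5,-4],"claw": 6.0},
  {"angular": [0,0,0],"xyz": [0,0,0],"claw": 6.0},
  {"angular": [0,0,0],"xyz": [0,0,0],"claw": 6.0},
  {"angular": [0,0,0],"xyz": [0,0,0],"claw": 6.0},
])

```text
t: 46.25
eef_pos: [0.4541, 0.0393, 0.2655]
ee_rot: [3.14, -0.001, -1.771]
force: [-0.1, 1.2, -0.7]
width: 0.0601
gripper_force: 0.0
```

```bash
python3 - <<'E'
from h import *
print(monitor.get_state()['eef_pos'])
W=grab('wrist'); np.save('pics/w11.npy',W,allow_pickle=True)
u,v=proj(W,fx(-.08,-.09,.05))[0].round().astype(int)
x0,y0=max(u-70,0),max(v-60,0); print(x0,y0,proj(W,[fx(-.105,-.09,.0895),fx(-.05,-.09,.0475),fx(-.105,-.09,.0475)])-[x0,y0])
c=W['color'][y0:y0+120,x0:x0+140]; cv2.imwrite('pics/c11.png',cv2.resize(c,None,fx=5,fy=5,interpolation=cv2.INTER_CUBIC))
E
```

```text
[0.45408277 0.0393497  0.26552757]
217 72 [[100.54644413  63.27897536]
 [ 38.34424357  60.1466861 ]
 [ 95.78700452  60.17258251]]
```

View pics/c11.png

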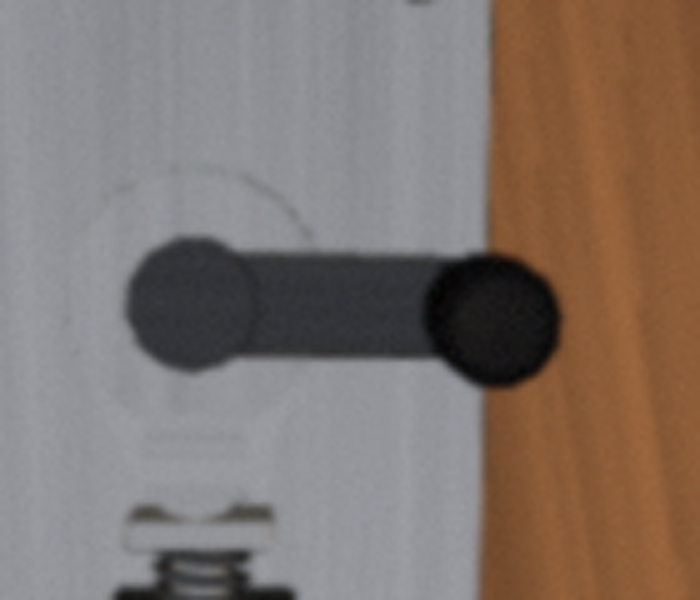

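The crop shows the crank arm running level from the axis (191,304) to the knob (492,321), with the nose pushed into the follower head at (200,515). I check the arm's angle numerically.

```bash
python3 - <<'E'
from h import *
W=np.load('pics/w11.npy',allow_pickle=True).item(); g=cv2.GaussianBlur(cv2.cvtColor(W['color'],cv2.COLOR_BGR2GRAY),(3,3),0).astype(float)
def fr(p): d=p[...,:2]-F; return np.stack([d@EX,d@EY],-1)
for z in(.045,.0475):
  for r0,sg in((122,-1),(143,1)):
    pts=[]
    for c in range(217+54,217+83):
        seg=np.gradient(g[:,c])[r0-5:r0+6]*sg; i=seg.argmax(); k=np.arange(max(i-2,0),min(i+3,11)); w=np.clip(seg[k],0,None); pts.append((c,r0-5+(w*k).sum()/w.sum()))
    X=fr(onz(W,pts,z)); a=np.polyfit(X[:,0],X[:,1],1); print(z,"slope deg",np.degrees(a[0]).round(2),"y at axis",np.polyval(a,-.05).round(4),"y at -.08",np.polyval(a,-.08).round(4),"resid",np.std(X[:,1]-np.polyval(a,X[:,0])).round(5))
h=cv2.HoughCircles(cv2.cvtColor(W['color'],cv2.COLOR_BGR2GRAY)[115:155,290:335],cv2.HOUGH_GRADIENT,1,30,param1=60,param2=8,minRadius=10,maxRadius=17); print(h+np.array([290,115,0]))
for z in(.0895,.08): print(z,fr(onz(W,(h[0,:,:2]+[290,115]),z)))
E
```

```text
0.045 slope deg -1.0 y at axis -0.0997 y at -.08 -0.0992 resid 0.00011
0.045 slope deg -0.51 y at axis -0.0795 y at -.08 -0.0792 resid 4e-05
0.0475 slope deg -1.0 y at axis -0.0998 y at -.08 -0.0993 resid 0.00011
0.0475 slope deg -0.51 y at axis -0.0797 y at -.08 -0.0795 resid 4e-05
[[[314.5        135.5         14.10000038]]]
0.0895 [[-0.10242224 -0.08980565]]
0.08 [[-0.10339358 -0.089137  ]]
```

The cam is within about 0.5° of square. One last check from the side camera before handing in.

```bash
python3 -c "
from h import *
S=grab('side'); print(proj(S,[fx(.085,y,.073) for y in(-.12,-.04,.04,.12)]).round(1).tolist())
cv2.imwrite('pics/s9.png',cv2.resize(S['color'][140:290,170:380],None,fx=3.8,fy=3.8,interpolation=cv2.INTER_CUBIC))"
```

```text
[[319.1, 208.2], [306.9, 194.7], [295.9, 182.5], [285.9, 171.2]]
```

View pics/s9.png

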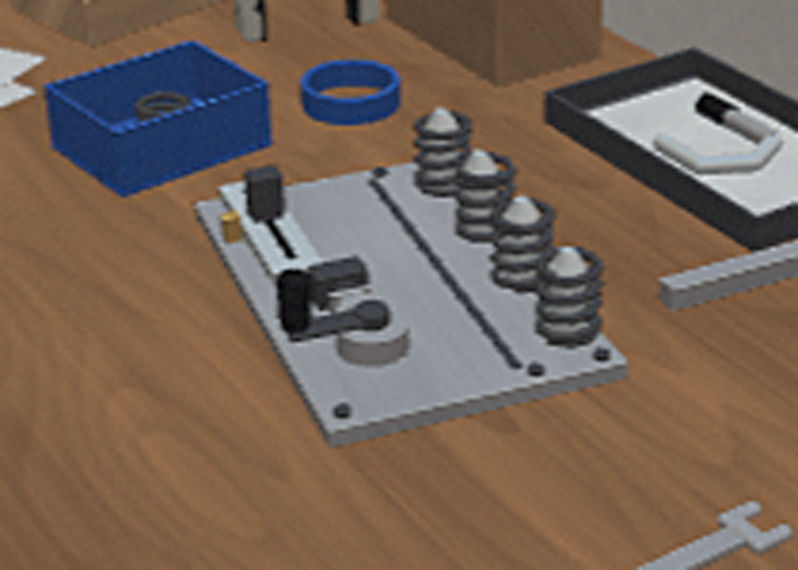

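The side crop shows four tall springs seated upright on the rods, at (441,150), (484,195), (522,243) and (569,295). The worn spring is in the bin (163,105), the stop is beside the clip, and the knob points toward the robot. Handing in.

```bash
python3 -c "
from station import order
print(order.job_done())"
```

```text
the job is handed in; nothing more can be done
None
```

The job is handed in: the one worn spring is in the blue bin, all four new springs are seated upright on the rods, the stop is level with the clip to within about 1 mm, and the cam's high point is on the follower, measured within about 1° of square.

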